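Load the flywheel stand and pin it with the R-clip

TASK

Get the flywheel demonstration ready: take the white dust cover off the spindle and set it down in the wooden parts tray, then stack every steel disc that is on the table flat on the stand's plate, over the spindle, and put the aluminium cap on top of them, hub up. Finally lock the load by pushing the R-clip's straight leg through the spindle's cross-hole, lying flat, with its bent leg riding round the side of the spindle, until the clip is fully home. Do not knock over either jar or the beaker.

Things in the scene. Friction and masses are not known exactly. Their poses are not given: they have to be found in the camera images.
- stand: Flywheel stand, fixed (its plate is braked). Round grey base and aluminium plate, 130 mm across, plate top 30 mm above the table. In its middle a steel spindle 20 mm in diameter rises 62 mm above the plate, with a horizontal cross-hole drilled right through near its top; a small black brake block sits on the rim square to the hole. Origin: centre of the underside, on the table. z up along the spindle, x along the cross-hole.
- plate_top (a point): Centre of the stand's plate surface, where the spindle rises from it; 30 mm above the table. Axes as the stand's.
- hole (a point): Middle of the spindle's cross-hole, on the spindle axis, 51.5 mm above the plate. The hole is 10 mm wide and 9 mm high and runs level along this point's x axis, open at both ends; the clip may enter from either end. The top of a full load of four discs and the cap lies 5.5 mm below the middle of the hole.
- cover_mid (a point): White plastic dust cover: a plain round thimble, 44 mm outside diameter, 72 mm tall, 3 mm wall, closed at the top, about 0.05 kg. It stands open end down on the plate over the spindle, 5 mm or more clear of it all round. Site at its centre, half-way up (36 mm below its top), z up.
- parts_tray_in (a point): Shallow open wooden parts tray, fixed on the table beyond the stand: 110 mm (x) by 130 mm (y) outside, 25 mm tall, 4 mm walls and floor. Site at the centre of its inner floor, 4 mm above the table, axes along its sides, z up.
- disc1_mid (a point): Flywheel disc: plain steel ring plate, 66 mm outside diameter, 28 mm bore, 8 mm thick, about 0.16 kg, lying flat on the table. Site at its centre, half-way up (4 mm above its underside), z along its axis. Absent in some starts (two to four of the four are there).
- disc2_mid (a point): Flywheel disc: plain steel ring plate, 66 mm outside diameter, 28 mm bore, 8 mm thick, about 0.16 kg, lying flat on the table. Site at its centre, half-way up (4 mm above its underside), z along its axis. Absent in some starts (two to four of the four are there).
- disc3_mid (a point): Flywheel disc: plain steel ring plate, 66 mm outside diameter, 28 mm bore, 8 mm thick, about 0.16 kg, lying flat on the table. Site at its centre, half-way up (4 mm above its underside), z along its axis. Absent in some starts (two to four of the four are there).
- disc4_mid (a point): Flywheel disc: plain steel ring plate, 66 mm outside diameter, 28 mm bore, 8 mm thick, about 0.16 kg, lying flat on the table. Site at its centre, half-way up (4 mm above its underside), z along its axis. Absent in some starts (two to four of the four are there).
- cap_hub (a point): Aluminium cap: a thin flange 80 mm across and 5 mm thick with a raised hub 44 mm in diameter and 9 mm tall on top (14 mm in all), 28 mm bore through both, about 0.09 kg, lying hub up. Site on its axis, half-way up the hub, 9.5 mm above its underside; z up along the axis.
- clip_head (a point): Large steel R-clip of 6 mm round wire, 116 mm long, lying flat. Site: middle of its closed loop (31 mm long, 24 mm wide over its parallel sides, 6 mm thick), 3 mm above its underside. x towards the leg tips, z up; grip the loop across y. The straight leg runs along x at y = -9 mm to x = 99 mm; the bent leg is on the +y side.
- clip_leg: The R-clip's springy bent leg; origin where it leaves the loop, x = 14, y = 9 mm from clip_head, axes as its. It bulges to make room for the spindle, pinches in to 7.5 mm from the straight leg (between wire centres) at x = 51 mm, and flares outwards to its tip at x = 78 mm. It gives way sideways; riding over the spindle takes only a few newtons of push (2 to 8 N).
- clip_seat (a point): Point on the straight leg's wire centre, 50 mm ahead of clip_head (x = 50, y = -9 mm in its axes): it comes to the middle of the cross-hole when the clip is fully home, with the bulge of the bent leg round the spindle. Axes as clip_head's.
- clip_tip (a point): End of the clip's straight leg (x = 99, y = -9 mm from clip_head). Axes as clip_head's.
- jar_big: Large orange screw-top jar, 72 mm across, 125 mm tall, a bystander. Origin: centre of its underside, z up.
- jar_small: Small clear jar with a black lid, 48 mm across, 75 mm tall, a bystander. Origin: centre of its underside, z up.
- beaker: Clear open beaker, 84 mm across, 100 mm tall, a bystander. Origin: centre of its underside, z up.
Not all that is in view belongs to the job. Of the things like the part that bears cap_hub, leave any that is orange; of the rest the smaller one is meant. What is shaped like the part that bears cover_mid but blue is not meant.

How it is judged (in metres and radians):
On the way, in this order (a step that is already met when the one before it is completed fails the run):
1. the dust cover is off the spindle and lies or stands in the parts tray (x of cover_mid in the frame of parts_tray_in between -0.05 and 0.05 m and y of cover_mid in the frame of parts_tray_in between -0.06 and 0.06 m and z of cover_mid in the frame of parts_tray_in below 0.045 m), for 0.2 s.
2. every disc lies flat on the stand's plate, stacked round the spindle (horizontal distance between each of disc1_mid, disc2_mid, disc3_mid, disc4_mid and plate_top below 0.0065 m and z of each of disc1_mid, disc2_mid, disc3_mid, disc4_mid in the frame of plate_top below 0.034 m and angle between the z axis of each of disc1_mid, disc2_mid, disc3_mid, disc4_mid and the z axis of plate_top, either way round below 0.12 rad), for 0.2 s.
3. the cap lies flat on top of the discs, over the spindle, hub up (all of step 2 and horizontal distance between cap_hub and plate_top below 0.0065 m and z of cap_hub in the frame of plate_top below 0.0445 m and angle between cap_hub's own z axis and vertical below 0.12 rad and z of each of disc1_mid, disc2_mid, disc3_mid, disc4_mid in the frame of cap_hub below -0.01 m), for 0.2 s.
At the end, for the whole second after the job is handed in: Cover in the tray. Discs and cap (on top, hub up) stacked on the plate: centres within 6.5 mm of the spindle axis, tilt under 7 degrees. R-clip flat (within 28 degrees) in the cross-hole, its seat point within 7.5 mm of the hole's middle, straight leg within 17 degrees of the hole's direction (all of step 1 and all of step 3 and distance between clip_seat and hole below 0.0075 m and angle between the x axis of clip_seat and the x axis of hole, either way round below 0.3 rad and angle between the z axis of clip_head and the z axis of hole, either way round below 0.5 rad); the robot touches nothing.
It fails at once if the large jar is knocked over (angle between jar_big's own z axis and vertical above 0.6 rad).
It fails at once if the small jar is knocked over (angle between jar_small's own z axis and vertical above 0.6 rad).
It fails at once if the beaker is knocked over (angle between beaker's own z axis and vertical above 0.6 rad).
Of disc1, disc2, disc3, disc4 only 2 to 4 are there at a start; the rules pass over those that are not, and their reading is None.
At some moment in a run one of disc1, disc2, disc3, disc4, cap, clip may be knocked a few centimetres aside while the robot is not near it.
It also fails if it takes over 210 s, if anything falls off the work surface, if the arm or the gripper's body presses on something with over 40 N, if the wrist force passes 120 N, or if a joint passes its speed limit or range.

ROBOT

A 6-joint arm with a two-finger parallel gripper is mounted at the origin on the work surface. World frame = base frame: x ahead of the robot, y to its left, z up, the work surface at z = 0. Lengths are in m, angles in degrees, forces in N, time in s.
With the tool pointing down it reaches from about 0.275 to 0.725 m from the base axis. Payload 5.6 kg.
Tool frame: the origin (TCP) lies where the fingers leave the gripper's body, on its centre line; the fingertips stand 73 mm ahead of it and the grasp point (between the pads) lies 54 mm ahead of it; x points along the fingers, y is the direction in which the jaws open and shut, and the axes are right-handed (so a half turn about x gives the same grasp; the last joint's range is limited). The gripper opens to 85 mm and grips with 20 to 120 N. Pads are 22 mm wide; open, the fingers measure 114 mm over their backs; the gripper's body (76 mm by 85 mm) begins 54 mm behind the grasp point. The pads swing forward as they close: fully open they stand 13 mm farther back than shut.
Start: joints at [90.103, 14.616, 6.199, 0, -81.583, -16.306], TCP at [0.153, 0.528, 0.304] pointing down, gripper open.
Joint ranges: [-168.99, 168.99], [-69.2, 112.95], [-62.41, 85.93], [-164.36, 98.24], [-168.68, -3.75], [-174.98, 174.98]. Speed limits (degrees/s): [147.25, 147.25, 180, 180, 180, 180].

INTERFACE

Orientations are given as a 3x3 rotation matrix whose columns are the frame's x, y, z axes.
In Python, from plant import robot gives the robot as it stands.
- The arm moves only by the shell command python3 -m pendant 'ROWS' [OPENING] [FORCE]. ROWS is JSON, a list that holds one entry, the list of rows, each a list of 6 numbers: the shift along the tool's x, y, z in mm, then the turn, a rotation vector about the tool's x, y, z in rad. In form: [[[x, y, z, wx, wy, wz], ...]]. A call has exactly 10 rows; each row shifts and turns the pose as measured when the row begins, along the tool's axes as they then stand; what a row does not reach is not made up. A row lasts 1/12 s, in which the tool goes at most 41.7 mm and 7.16 degrees, less where a joint would pass 70% of its speed; a pose out of reach is approached as far as the arm can. A call is refused whole if a number of a shift passes 41.7 or a number of a turn 0.125, either way. A call with a gripper value outside its range is refused whole. OPENING is the opening in per cent of the stroke, from 0 (shut) to 100 (fully open), set as the call begins (- or left out, the last holds). The fingers move at their own pace and stop on an object; FORCE is the grip in N (left out, the last holds). Time passes only in rows, so rows that do not move let the fingers close, or fill a call up. It gives the time, the measured TCP pose, the force and the opening at its end, in the units of the state.
- robot.get_state(): the state, without advancing time (a new reading comes with each control period).
- robot.camera(name): name is "scene" or "top"; returns the picture (420x560x3 uint8, blue, green, red); there is no depth.
- robot.get_calibration(name): a dict with "vfov" (degrees; the focal length in pixels is half the picture's height over the tangent of half this angle, whatever the lens; pixels are square), "cx", "cy" (the principal point, pixels), "position" and "orientation" of the camera in the world. Camera axes: x right, y up, looking along -z (the intrinsics and any distortion apply to the point x, -y, -z); pixel columns grow to the right and rows downward; lengths in m; the calibration is good to about 2 mm. A picture is of the moment at which its call begins. get_calibration takes no time and is no camera call.
- robot.close_job(): hands the job in, once; it reports no verdict.
Trained networks look in the newest picture that a camera, given by its name, has taken for a name from the list of things; names that differ only in an ending like _2 or _b are one class to them, and where a whole thing is asked for, a point or a joint stands for the part that bears it (a point fixed in the world has none). Each returns a list of dicts, best first, with "conf" (0 to 1); they miss things now and then, are a little off and sometimes report something else, mostly with a low value. They report only what shows in the picture. A call takes as long as a camera call. They do not tell look-alikes from the thing itself.
- robot.boxes_of(label, camera): "location" ([column, row] in pixels, amid what is visible of it).
- robot.cut_out(label, camera): "region" (420x560 bool, what is visible of it) and "location" ([column, row] in pixels, amid what is visible of it).
The state is a dict: "clock": time; "joint_positions": joint angles; "qvel": joint speeds; "joint_efforts": joint torques, N m; "tcp_pos": TCP position; "tool_rot": TCP orientation; "force": force on the tool from outside, world axes, zero at the start; "torque": the same for the moment, N m; "opening": opening from 0.0 (shut) to 1.0 (fully open).
Only numpy, scipy, OpenCV 4.12 (cv2) and the standard library are available. Lean on these libraries where they do the work, as an engineer would, in place of code of your own. Each camera call takes 0.05 s, during which the arm holds its last target. There are 200 camera calls.

## Working session

There is one attempt and no reset: what is moved stays moved. The work goes in short steps, Python scripts to look and compute and a shell command to move; the robot and the scene stay as the last step left them, time stands still between calls to the robot, and variables do not carry over. Pictures are saved under pics/ and viewed, about 12 in all and at most 16, crops included, and the job is handed in when it is done.

```bash
ls; mkdir -p pics; python3 - <<'E'
from plant import robot
import cv2,numpy as np
s=robot.get_state();print({k:np.round(v,3).tolist() for k,v in s.items()})
for c in("scene","top"):
    cv2.imwrite(f"pics/{c}0.png",robot.camera(c));print(c,robot.get_calibration(c))
E
```

```text
pics
{'clock': 0.0, 'joint_positions': [90.102, 14.652, 6.13, -0.029, -81.583, -16.305], 'qvel': [0.065, -0.137, -0.002, 0.034, 0.037, 0.109], 'joint_efforts': [0.001, -38.663, 23.794, 5.365, -0.006, 0.0], 'tcp_pos': [0.153, 0.528, 0.303], 'tool_rot': [[-0.0, -0.279, -0.96], [-0.002, -0.96, 0.279], [-1.0, 0.002, -0.0]], 'force': [1.035, 0.49, 0.656], 'torque': [-0.0, 0.016, -0.029], 'opening': 1.005}
scene {'vfov': 50.960711492153685, 'cx': 282.66713498993073, 'cy': 211.68285254395815, 'position': array([1.18517054, 0.10282198, 0.75957351]), 'orientation': array([[-0.17281337, -0.70142446,  0.69147615],
       [ 0.98495211, -0.12464085,  0.11972467],
       [ 0.00220836,  0.70176092,  0.71240911]])}
top {'vfov': 55.6527161114712, 'cx': 281.3325069860679, 'cy': 210.2078717888081, 'position': array([0.44737625, 0.01135094, 0.95128889]), 'orientation': array([[-0.01721511,  0.99580367, -0.0898815 ],
       [-0.99984837, -0.01738124, -0.00106589],
       [-0.00262367,  0.08984953,  0.9959519 ]])}
```

View pics/scene0.png

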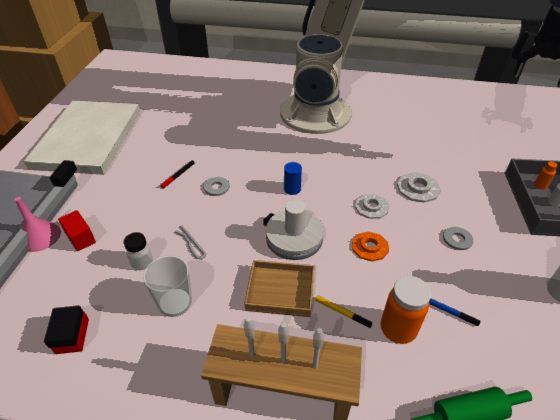

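View pics/top0.png

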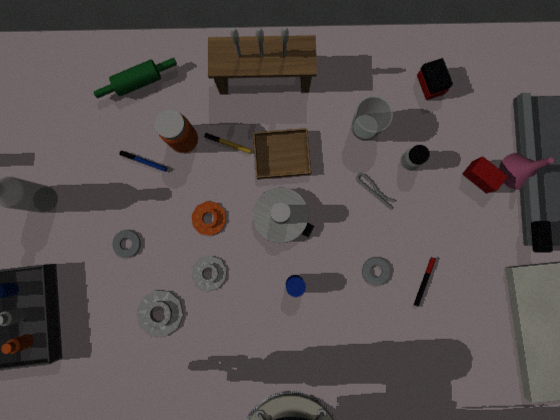

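```bash
cat > h.py <<'E'
from plant import robot
import cv2,numpy as np
def ray(c,px):
    k=robot.get_calibration(c);f=210/np.tan(np.radians(k["vfov"]/2))
    d=np.array([(px[0]-k["cx"])/f,-(px[1]-k["cy"])/f,-1.]);R=np.array(k["orientation"])
    return np.array(k["position"]),R@d
def plane(c,px,z):
    p,d=ray(c,px);return p+d*(z-p[2])/d[2]
def proj(c,P):
    k=robot.get_calibration(c);f=210/np.tan(np.radians(k["vfov"]/2))
    q=np.array(k["orientation"]).T@(np.array(P)-k["position"])
    return np.array([k["cx"]-f*q[0]/q[2],k["cy"]+f*q[1]/q[2]])
def snap(c,n=None):
    im=robot.camera(c)
    if n: cv2.imwrite(f"pics/{n}.png",im)
    return im
E
python3 - <<'E'
from h import *
H={"disc1_mid":.008,"cap_hub":.005,"clip_head":.003,"cover_mid":.102,"jar_big":.12,"jar_small":.07,"beaker":.1,"stand":.03,"parts_tray_in":.025}
for c in("scene","top"):
    snap(c)
    for l,z in H.items():
        for o in robot.cut_out(l,c):
            m=o["region"].astype(np.uint8)
            cn=max(cv2.findContours(m,0,1)[0],key=len) if m.any() else None
            if cn is None or len(cn)<5: continue
            P=np.array([plane(c,p,z)[:2] for p in cn[:,0,:]])
            (cx,cy),r=cv2.minEnclosingCircle(P.astype(np.float32))
            print(c,l,round(o["conf"],2),np.round(o["location"],1),m.sum(),"cen@z",np.round(plane(c,o["location"],z)[:2],4),"circ",np.round([cx,cy,r],4),"bbox",np.round(np.r_[(P.max(0)+P.min(0))/2,np.ptp(P,axis=0)],4))
E
```

```text
scene disc1_mid 0.8 [463. 235.] 497 cen@z [0.4572 0.3939] circ [0.466  0.3794 0.0366] bbox [0.4676 0.3809 0.0695 0.0657]
scene disc1_mid 0.66 [192.4 238.5] 190 cen@z [ 0.575  -0.2094] circ [ 0.5685 -0.2212  0.0299] bbox [ 0.5714 -0.2238  0.0467  0.053 ]
scene cap_hub 0.84 [372.4 204.9] 607 cen@z [0.3915 0.1878] circ [0.3934 0.1877 0.0435] bbox [0.3937 0.1867 0.0862 0.0772]
scene cap_hub 0.74 [365.6 246.5] 856 cen@z [0.5278 0.177 ] circ [0.5227 0.1835 0.0443] bbox [0.5226 0.1844 0.0878 0.0839]
scene cap_hub 0.59 [416.5 187.7] 1012 cen@z [0.3089 0.2962] circ [0.3032 0.3004 0.0578] bbox [0.3022 0.3014 0.1108 0.1079]
scene clip_head 0.8 [191.5 244.5] 136 cen@z [ 0.5884 -0.2079] circ [ 0.5786 -0.2119  0.0553] bbox [ 0.5805 -0.211   0.0848  0.0776]
scene cover_mid 0.81 [296.2 217.7] 652 cen@z [0.5592 0.0229] circ [0.5573 0.0193 0.051 ] bbox [0.5573 0.0181 0.1018 0.0477]
scene cover_mid 0.56 [290.6 176.6] 493 cen@z [ 0.4335 -0.0093] circ [ 0.4367 -0.0046  0.0541] bbox [ 0.4366 -0.0063  0.1076  0.0472]
scene jar_big 0.93 [403.9 307.7] 2436 cen@z [0.7516 0.2348] circ [0.7498 0.2386 0.0697] bb
[... 1967 characters left out ...]
 -0.2882] circ [ 0.6407 -0.2904  0.0357] bbox [ 0.6408 -0.2893  0.0568  0.0664]
top beaker 0.79 [371.3 120.6] 1321 cen@z [ 0.7179 -0.1883] circ [ 0.7223 -0.1892  0.0519] bbox [ 0.723  -0.19    0.0966  0.0892]
top beaker 0.54 [283.6 223.8] 2176 cen@z [0.4949 0.0079] circ [0.5117 0.0069 0.0675] bbox [0.5142 0.0092 0.1167 0.1283]
top stand 0.83 [286.4 223.8] 2220 cen@z [0.4987 0.0011] circ [0.5171 0.0055 0.074 ] bbox [0.5197 0.009  0.1263 0.1388]
top parts_tray_in 0.96 [283.1 148.6] 2608 cen@z [0.6775 0.0056] circ [0.666  0.0093 0.0829] bbox [0.6661 0.0097 0.1209 0.134 ]
top parts_tray_in 0.4 [179.2 129.4] 1306 cen@z [0.7285 0.2524] circ [0.7243 0.2597 0.0597] bbox [0.725  0.2601 0.1033 0.1004]
```

```bash
python3 - <<'E'
from h import *
im=cv2.imread("pics/top0.png");sc=cv2.imread("pics/scene0.png")
def crop(I,c,r,h=22):
    return cv2.resize(cv2.convertScaleAbs(I[r-h:r+h,c-h:c+h],alpha=1.6 if I is im else 1),(264,264),interpolation=cv2.INTER_CUBIC)
a=np.hstack([crop(im,126,243),crop(im,377,271),crop(im,209,273)])
b=np.hstack([crop(im,378,190),crop(im,281,212,36),crop(sc,192,242)])
cv2.imwrite("pics/m1.png",np.vstack([a,b]))
E
```

```text
(no output)
```

View pics/m1.png

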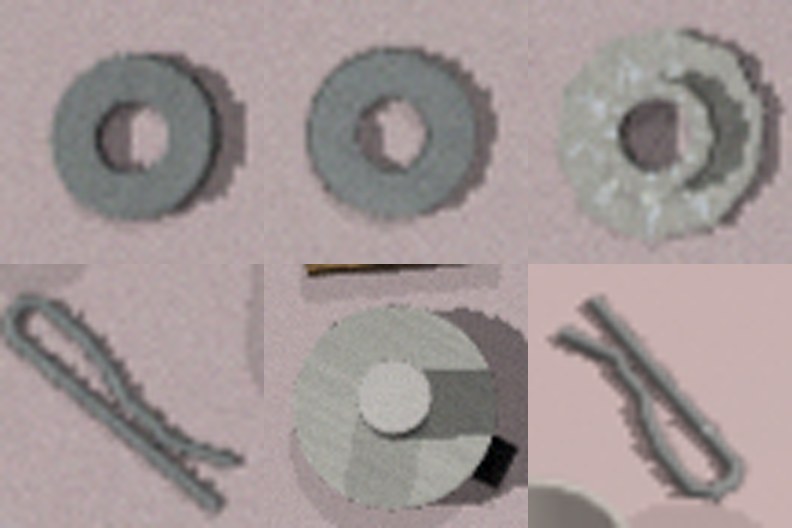

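```bash
cat >> h.py <<'E'
from scipy.optimize import minimize
def mask_of(im):
    b,g,r=[im[...,i].astype(float)+1 for i in range(3)]
    return (cv2.GaussianBlur(r/g,(3,3),0)<1.08).astype(np.uint8)
def sil(c,x,y,parts,S=8):
    m=np.zeros((420*S,560*S),np.uint8);t=np.linspace(0,2*np.pi,60)
    for r,z0,z1 in parts:
        P=np.array([proj(c,[x+r*np.cos(a),y+r*np.sin(a),z]) for z in(z0,z1) for a in t])
        h=cv2.convexHull(((P+.5)*S).astype(np.int32));cv2.fillConvexPoly(m,h,255)
    return cv2.resize(m,(560,420),interpolation=cv2.INTER_AREA)/255.
def fit(c,im,x,y,parts,pad=12,ang=None):
    M=mask_of(im);s=sil(c,x,y,parts)>0
    w=cv2.dilate(s.astype(np.uint8),np.ones((pad,pad)))>0
    M=M*w
    f=lambda p:np.abs(sil(c,*p,parts,4)-M)[w].sum()
    r=minimize(f,[x,y],method="Nelder-Mead",options=dict(initial_simplex=[[x,y],[x+.008,y],[x,y+.008]],xatol=2e-4,fatol=.3,maxiter=50))
    return r.x,r.fun/s.sum()
DISC=[(.033,0,.008)];CAP=[(.040,0,.005),(.022,.005,.014)];STAND=[(.065,0,.03),(.022,.03,.102)]
E
cat > m1.py <<'E'
from h import *
for c in("top","scene"):
    im=cv2.imread(f"pics/{c}0.png")
    for n,x,y,p in(("A",.460,.382,DISC),("B",.40,-.216,DISC),("cap",.3875,.186,CAP),("stand",.52,.009,STAND)):
        v,e=fit(c,im,x,y,p);print(c,n,np.round(v,4),round(e,3),np.round(proj(c,[*v,0]),1))
E
time python3 m1.py
```

```text
Traceback (most recent call last):
  File "m1.py", line 5, in <module>
    v,e=fit(c,im,x,y,p);print(c,n,np.round(v,4),round(e,3),np.round(proj(c,[*v,0]),1))
        ~~~^^^^^^^^^^^^
  File "h.py", line 32, in fit
    r=minimize(f,[x,y],method="Nelder-Mead",options=dict(initial_simplex=[[x,y],[x+.008,y],[x,y+.008]],xatol=2e-4,fatol=.3,maxiter=50))
  File "h.py", line 31, in <lambda>
    f=lambda p:np.abs(sil(c,*p,parts,4)-M)[w].sum()
                      ~~~^^^^^^^^^^^^^^
  File "h.py", line 24, in sil
    P=np.array([proj(c,[x+r*np.cos(a),y+r*np.sin(a),z]) for z in(z0,z1) for a in t])
                ~~~~^^^^^^^^^^^^^^^^^^^^^^^^^^^^^^^^^^^
  File "h.py", line 10, in proj
    k=robot.get_calibration(c);f=210/np.tan(np.radians(k["vfov"]/2))
ValueError: time passes only in moves, steps and waits

real	0m7.317s
user	0m2.791s
sys	0m1.366s
```

```bash
python3 - <<'E'
s=open('h.py').read()
s=s.replace('robot.get_calibration(c)','CAL[c]').replace('def ray','CAL={c:robot.get_calibration(c) for c in("top","scene")}\ndef ray',1)
s=s.replace('    M=M*w\n','    M=M*w\n    cv2.drawContours(M,cv2.findContours(M,0,1)[0],-1,1,-1)\n')
open('h.py','w').write(s)
E
time python3 m1.py
```

```text
top A [0.4604 0.3828] 0.046 [126.6 243.3]
top B [ 0.3858 -0.2075] 0.091 [375.3 270.6]
top cap [0.3882 0.1868] 0.101 [208.7 272.5]
top stand [0.5208 0.0154] 0.057 [280.2 215.4]
scene A [0.463  0.3828] 0.073 [457.2 238.5]
scene B [ 0.3899 -0.2075] 0.069 [216.3 186.9]
scene cap [0.3911 0.1866] 0.047 [371.6 206.2]
scene stand [0.524  0.0145] 0.059 [293.9 237.1]
real	0m4.641s
user	0m5.444s
sys	0m1.032s
```

```bash
cat > st.py <<'E'
from h import *
s=robot.get_state();R=np.array(s["tool_rot"]);p=np.array(s["tcp_pos"])*1000
print("t",round(s["clock"],2),"tcp",p.round(1),"F",np.round(s["force"],1),"op",round(float(s["opening"]),3),"q",np.round(s["joint_positions"],0),"y",R[:,1].round(3),"x",R[:,0].round(3))
E
python3 -m pendant '[[[0,0,0,-0.0943,0,0],[0,0,0,-0.0943,0,0],[0,0,0,-0.0943,0,0],[0,38,-27,0,0,0],[0,38,-27,0,0,0],[0,38,-27,0,0,0],[0,38,-27,0,0,0],[0,38,-27,0,0,0],[0,38,-27,0,0,0],[0,38,-27,0,0,0]]]' 100 60; python3 st.py
```

```text
clock: 1.93
tcp_pos: [0.3265, 0.2911, 0.3022]
tool_rot: [[0.0, 0.026, -1.0], [-0.001, -1.0, -0.026], [-1.0, 0.001, -0.0]]
force: [1.1, -0.1, -0.1]
opening: 0.995
t 1.93 tcp [326.5 291.1 302.2] F [ 1.1 -0.1 -0.1] op 0.995 q [ 62.   2.  -9.   0. -79.  29.] y [ 0.026 -1.     0.001] x [ 0.    -0.001 -1.   ]
```

```bash

python3 -m pendant '[[[8,39.5,-28,0.026,0,0],[8,39.5,-28,0,0,0],[8,39.5,-28,0,0,0],[8,39.5,-28,0,0,0],[8,39.5,-28,0,0,0],[8,39.5,-28,0,0,0],[8,39,-27,0,0,0],[0,0,0,0,0,0],[0,0,0,0,0,0],[0,0,0,0,0,0]]]'; python3 st.py
```

```text
clock: 2.77
tcp_pos: [0.4951, 0.0477, 0.2558]
tool_rot: [[0.006, -0.009, -1.0], [0.003, -1.0, 0.009], [-1.0, -0.003, -0.006]]
force: [0.6, -0.7, -0.4]
opening: 0.997
t 2.77 tcp [495.1  47.7 255.8] F [ 0.6 -0.7 -0.4] op 0.997 q [ 24.  10.  -7.  -0. -73.  66.] y [-0.009 -1.    -0.003] x [ 0.006  0.003 -1.   ]
```

```bash

python3 -m pendant '[[[10,17,-14,-0.009,-0.003,-0.006],[10,17,-14,0,0,0],[0,0,0,0,0,0],[20,0,0,0,0,0],[20,0,0,0,0,0],[20,0,0,0,0,0],[20,0,0,0,0,0],[15,0,0,0,0,0],[0,0,0,0,0,0],[0,0,0,0,0,0]]]'; python3 st.py
```

```text
clock: 3.6
tcp_pos: [0.5239, 0.0262, 0.1432]
tool_rot: [[0.014, 0.018, -1.0], [0.014, -1.0, -0.017], [-1.0, -0.014, -0.015]]
force: [-0.1, 0.1, -0.3]
opening: 1.002
t 3.6 tcp [523.9  26.2 143.2] F [-0.1  0.1 -0.3] op 1.002 q [ 20.  18. -14.  -1. -57.  72.] y [ 0.018 -1.    -0.014] x [ 0.014  0.014 -1.   ]
```

```bash
cat >> st.py <<'E'
import sys
from scipy.spatial.transform import Rotation as Ro
if len(sys.argv)>4:
    X,Y,Z,a=map(float,sys.argv[1:5]);a=np.radians(a);y=np.array([np.cos(a),np.sin(a),0]);x=np.array([0,0,-1.])
    T=np.c_[x,y,np.cross(x,y)]
    print("GO tool mm",(R.T@(np.array([X,Y,Z])-p)).round(1),"rad",(Ro.from_matrix(R.T@T).as_rotvec()).round(3))
E
python3 st.py 522 15 140 -90
```

```text
t 3.6 tcp [523.9  26.2 143.2] F [-0.1  0.1 -0.3] op 1.002 q [ 20.  18. -14.  -1. -57.  72.] y [ 0.018 -1.    -0.014] x [ 0.014  0.014 -1.   ]
GO tool mm [ 3.  11.2  2.2] rad [ 0.018 -0.015  0.014]
```

```bash

python3 -m pendant '[[[3,11.2,2.2,0.018,-0.015,0.014],[0,0,0,0,0,0],[0,0,0,0,0,0],[0,0,0,0,0,0],[0,0,0,0,0,0],[0,0,0,0,0,0],[0,0,0,0,0,0],[0,0,0,0,0,0],[0,0,0,0,0,0],[0,0,0,0,0,0]]]'  ; python3 st.py 522 15 140 -90
```

```text
clock: 4.43
tcp_pos: [0.5242, 0.0167, 0.1462]
tool_rot: [[0.009, 0.002, -1.0], [0.001, -1.0, -0.002], [-1.0, -0.001, -0.009]]
force: [-0.0, -0.3, 0.4]
opening: 0.998
t 4.43 tcp [524.2  16.7 146.2] F [-0.  -0.3  0.4] op 0.998 q [ 19.  18. -14.   0. -58.  71.] y [ 0.002 -1.    -0.001] x [ 0.009  0.001 -1.   ]
GO tool mm [6.2 1.7 2.2] rad [ 0.002 -0.009  0.001]
```

```bash

python3 -m pendant '[[[6,1.7,2.2,0,-0.009,0],[0,0,0,0,0,0],[0,0,0,0,0,0],[0,0,0,0,0,0],[0,0,0,0,0,0],[0,0,0,0,0,0],[0,0,0,0,0,0],[0,0,0,0,0,0],[0,0,0,0,0,0],[0,0,0,0,0,0]]]' 0 40 ; python3 st.py 522 15 140 -90
```

```text
clock: 5.27
tcp_pos: [0.5217, 0.0148, 0.1393]
tool_rot: [[-0.002, 0.002, -1.0], [0.001, -1.0, -0.002], [-1.0, -0.001, 0.002]]
force: [0.3, -1.2, -0.1]
opening: 0.505
t 5.27 tcp [521.7  14.8 139.3] F [ 0.3 -1.2 -0.1] op 0.505 q [ 19.  18. -14.  -0. -58.  71.] y [ 0.002 -1.    -0.001] x [-0.002  0.001 -1.   ]
GO tool mm [-0.7 -0.2 -0.3] rad [0.002 0.002 0.001]
```

```bash

python3 -m pendant '[[[-22,0,0,0,0,0],[-22,0,0,0,0,0],[-22,0,0,0,0,0],[-22,0,0,0,0,0],[-15,0,-20,0,0,0],[0,0,-30,0,0,0],[0,1,-30,0,0,0],[0,2,-30,0,0,0],[0,2,-28,0,0,0],[0,0,-10,0,0,0]]]' ; python3 st.py 668 10 115 -90
```

```text
clock: 6.1
tcp_pos: [0.6716, 0.0094, 0.2463]
tool_rot: [[-0.004, 0.003, -1.0], [0.002, -1.0, -0.003], [-1.0, -0.002, 0.004]]
force: [-1.2, 0.3, -1.6]
opening: 0.506
t 6.1 tcp [671.6   9.4 246.3] F [-1.2  0.3 -1.6] op 0.506 q [ 14.  30.  21.  -0. -81.  76.] y [ 0.003 -1.    -0.002] x [-0.004  0.002 -1.   ]
GO tool mm [131.3  -0.4   3.1] rad [0.003 0.004 0.002]
```

```bash

python3 -m pendant '[[[25,0,3,0,0,0],[25,0,0,0,0,0],[25,0,0,0,0,0],[25,0,0,0,0,0],[12,0,0,0,0,0],[6,0,0,0,0,0],[3,0,0,0,0,0],[0,0,0,0,0,0],[0,0,0,0,0,0],[0,0,0,0,0,0]]]' ; python3 st.py 668 10 115 -90
```

```text
clock: 6.93
tcp_pos: [0.6723, 0.0089, 0.1182]
tool_rot: [[-0.004, 0.001, -1.0], [0.001, -1.0, -0.001], [-1.0, -0.001, 0.004]]
force: [0.1, 0.7, -0.4]
opening: 0.503
t 6.93 tcp [672.3   8.9 118.2] F [ 0.1  0.7 -0.4] op 0.503 q [ 14.  34.   9.  -0. -65.  76.] y [ 0.001 -1.    -0.001] x [-0.004  0.001 -1.   ]
GO tool mm [ 3.2 -1.1  4.2] rad [0.001 0.004 0.001]
```

```bash

python3 -m pendant '[[[3,0,0,0,0,0],[1,0,0,0,0,0],[0,0,0,0,0,0],[0,0,0,0,0,0],[0,0,0,0,0,0],[0,0,0,0,0,0],[0,0,0,0,0,0],[0,0,0,0,0,0],[0,0,0,0,0,0],[0,0,0,0,0,0]]]' 100 ; python3 -m pendant '[[[-22,0,0,0,0,0],[-30,0,0,0,0,0],[-30,0,0,0,0,0],[-35,0,0,0,0,0],[-35,20,0,0,0,0],[0,30,20,0,0,0],[0,30,30,0,0,0],[0,30,40,0,0,0],[0,30,40,0,0,0],[0,30,40,0,0,0]]]';  python3 - <<'E'
from h import *
from scipy.ndimage import center_of_mass
t=snap("top","top1");s=snap("scene","scene1")
cv2.imwrite("pics/m2.png",np.hstack([cv2.resize(t[100:310,90:400],(400,271)),cv2.resize(s[120:330,130:500],(400,227)) if 0 else cv2.resize(s[120:331,150:461],(400,271))]))
SP=[(.065,0,.03),(.010,.03,.092)]
for c,im in(("top",t),("scene",s)):
    for n,x,y,p in(("A",.4615,.3828,DISC),("B",.388,-.2075,DISC),("cap",.39,.1868,CAP),("stand",.522,.015,SP)):
        v,e=fit(c,im,x,y,p);print(c,n,np.round(v,4),round(e,3))
E
python3 st.py 388 -207.5 250 -90
```

```text
clock: 7.77
tcp_pos: [0.6745, 0.0091, 0.1189]
tool_rot: [[0.005, 0.001, -1.0], [0.002, -1.0, -0.001], [-1.0, -0.002, -0.005]]
force: [0.1, 0.9, -0.6]
opening: 0.997
clock: 8.6
tcp_pos: [0.5244, -0.1466, 0.274]
tool_rot: [[0.003, 0.009, -1.0], [-0.0, -1.0, -0.009], [-1.0, 0.0, -0.003]]
force: [-0.6, -1.3, 0.8]
opening: 0.998
top A [0.4607 0.383 ] 0.053
top B [ 0.3859 -0.2078] 0.105
top cap [0.3881 0.1863] 0.144
top stand [0.5065 0.0125] 0.569
scene A [0.4637 0.3828] 0.069
scene B [ 0.3899 -0.2073] 0.063
scene cap [0.3908 0.1863] 0.04
scene stand [0.5244 0.0146] 0.052
t 8.7 tcp [ 521.9 -148.3  274.9] F [ 0.7  1.1 -0.1] op 0.998 q [  1.  14.   2.   0. -77.  90.] y [ 0.005 -1.     0.   ] x [ 0.002 -0.    -1.   ]
GO tool mm [ 24.6  58.5 134.3] rad [ 0.005 -0.002 -0.   ]
```

View pics/m2.png

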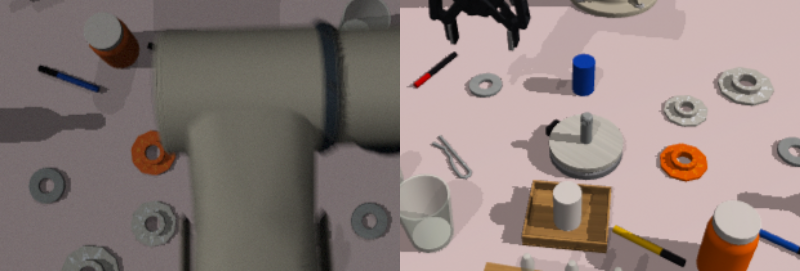

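```bash

python3 -m pendant '[[[0,16,37,0,0,0],[0,16,37,0,0,0],[0,16,37,0,0,0],[0,12,25,0,0,0],[0,0,0,0.12,0,0],[0,0,0,0.12,0,0],[0,0,0,0.12,0,0],[0,0,0,0.12,0,0],[0,0,0,0.12,0,0],[0,0,0,0.12,0,0]]]' ; python3 -m pendant '[[[20,0,0,0.12,0,0],[20,0,0,0.12,0,0],[20,0,0,0.12,0,0],[20,0,0,0.12,0,0],[20,0,0,0.12,0,0],[10,0,0,0.12,0,0],[0,0,0,0.12,0,0],[0,0,0,0.12,0,0],[0,0,0,0,0,0],[0,0,0,0,0,0]]]' ;  python3 st.py 388 -207.5 130 -180
```

```text
clock: 9.53
tcp_pos: [0.3808, -0.2104, 0.2752]
tool_rot: [[0.006, -0.674, -0.739], [-0.001, -0.739, 0.674], [-1.0, -0.003, -0.005]]
force: [-0.3, 0.4, 0.3]
opening: 1.001
clock: 10.37
tcp_pos: [0.3838, -0.2101, 0.1622]
tool_rot: [[0.011, -0.986, 0.169], [-0.002, 0.169, 0.986], [-1.0, -0.012, 0.0]]
force: [-0.0, 0.0, 1.1]
opening: 1.001
t 10.37 tcp [ 383.8 -210.1  162.2] F [-0.   0.   1.1] op 1.001 q [ -8.   7. -25.   0. -57.  -2.] y [-0.986  0.169 -0.012] x [ 0.011 -0.002 -1.   ]
GO tool mm [32.3 -3.4  3.3] rad [-0.17  -0.001  0.012]
```

```bash

python3 -m pendant '[[[10,-3.4,3.3,-0.085,0,0.012],[0,0,0,-0.085,0,0],[20,0,0,0,0,0],[20,0,0,0,0,0],[20,0,0,0,0,0],[15,0,0,0,0,0],[0,0,0,0,0,0],[0,0,0,0,0,0],[0,0,0,0,0,0],[0,0,0,0,0,0]]]' ;  python3 st.py 388 -207.5 68 -180
```

```text
clock: 11.2
tcp_pos: [0.3937, -0.2083, 0.08]
tool_rot: [[0.012, -0.999, -0.044], [-0.004, -0.044, 0.999], [-1.0, -0.012, -0.004]]
force: [0.5, 0.1, 0.7]
opening: 0.998
t 11.2 tcp [ 393.7 -208.3   80. ] F [0.5 0.1 0.7] op 0.998 q [ -8.  14. -31.   0. -44.  10.] y [-0.999 -0.044 -0.012] x [ 0.012 -0.004 -1.   ]
GO tool mm [12.   5.8  1.1] rad [ 0.044 -0.004  0.012]
```

```bash

python3 -m pendant '[[[6,5.8,1.1,0.044,-0.004,0.012],[6,0,0,0,0,0],[0,0,0,0,0,0],[0,0,0,0,0,0],[0,0,0,0,0,0],[0,0,0,0,0,0],[0,0,0,0,0,0],[0,0,0,0,0,0],[0,0,0,0,0,0],[0,0,0,0,0,0]]]' ;  python3 st.py 388 -207.5 68 -180;python3 -c "
from h import *
for i in range(6): print(np.round(robot.get_state()['tcp_pos'],4))"
```

```text
clock: 12.03
tcp_pos: [0.3921, -0.2084, 0.0727]
tool_rot: [[0.012, -1.0, -0.007], [-0.003, -0.007, 1.0], [-1.0, -0.012, -0.003]]
force: [-1.2, -0.6, -1.0]
opening: 0.996
t 12.03 tcp [ 392.1 -208.4   72.7] F [-1.2 -0.6 -1. ] op 0.996 q [ -8.  15. -31.   0. -43.   8.] y [-1.    -0.007 -0.012] x [ 0.012 -0.003 -1.   ]
GO tool mm [4.6 4.1 0.9] rad [ 0.007 -0.003  0.012]
[ 0.3921 -0.2084  0.0727]
[ 0.3921 -0.2084  0.0727]
[ 0.3921 -0.2084  0.0727]
[ 0.3921 -0.2084  0.0727]
[ 0.3921 -0.2084  0.0727]
[ 0.3921 -0.2084  0.0727]
```

```bash

python3 -m pendant '[[[4.6,4.1,0.9,0.007,-0.003,0.012],[1.5,1.3,0.3,0,0,0.004],[0,0,0,0,0,0],[0,0,0,0,0,0],[0,0,0,0,0,0],[0,0,0,0,0,0],[0,0,0,0,0,0],[0,0,0,0,0,0],[0,0,0,0,0,0],[0,0,0,0,0,0]]]' 0 60;  python3 st.py 388 -207.5 68 -180
```

```text
clock: 12.87
tcp_pos: [0.387, -0.2071, 0.0679]
tool_rot: [[-0.005, -1.0, -0.001], [-0.001, -0.001, 1.0], [-1.0, 0.005, -0.001]]
force: [-0.1, 0.4, 3.3]
opening: 0.74
t 12.87 tcp [ 387.  -207.1   67.9] F [-0.1  0.4  3.3] op 0.74 q [ -8.  15. -32.   0. -43.   7.] y [-1.    -0.001  0.005] x [-0.005 -0.001 -1.   ]
GO tool mm [-0.1 -1.  -0.4] rad [ 0.001 -0.001 -0.005]
```

```bash

python3 -m pendant '[[[-20,0,0,0,0,0],[-30,0,0,0,0,0],[-35,0,0,0,0,0],[-35,0,0,0,0,0],[-5,-20,32,0,0,0],[0,-23,38,0,0,0],[0,-23,38,0,0,0],[0,-23,38,0,0,0],[0,-23,38,0,0,0],[0,-23,38,0,0,0]]]'; python3 -m pendant '[[[0,-10,16,0,0,0],[0,0,0,0,0,0],[0,0,0,0,0,0],[0,0,0,0,0,0],[0,0,0,0,0,0],[0,0,0,0,0,0],[0,0,0,0,0,0],[0,0,0,0,0,0],[0,0,0,0,0,0],[0,0,0,0,0,0]]]';  python3 st.py 522.4 15 160 -180; python3 - <<'E'
from h import *
t=snap("top","top2");s=snap("scene","scene2")
S=s[130:280,240:390];T=t[150:290,210:350]
cv2.imwrite("pics/m3.png",np.hstack([cv2.resize(S,(400,400)),cv2.resize(T,(400,400))]))
E
```

```text
clock: 13.7
tcp_pos: [0.5117, 0.0048, 0.1914]
tool_rot: [[-0.02, -1.0, 0.016], [0.005, 0.016, 1.0], [-1.0, 0.02, 0.005]]
force: [1.1, -0.6, -1.4]
opening: 0.733
clock: 14.53
tcp_pos: [0.5215, 0.0248, 0.186]
tool_rot: [[-0.029, -0.999, 0.014], [0.005, 0.014, 1.0], [-1.0, 0.029, 0.004]]
force: [-0.5, 0.9, -1.8]
opening: 0.739
t 14.53 tcp [521.5  24.8 186. ] F [-0.5  0.9 -1.8] op 0.739 q [ 19.  16.  -9.  -1. -66. -20.] y [-0.999  0.014  0.029] x [-0.029  0.005 -1.   ]
GO tool mm [25.9 -1.8 -9.9] rad [-0.014  0.005 -0.029]
```

View pics/m3.png

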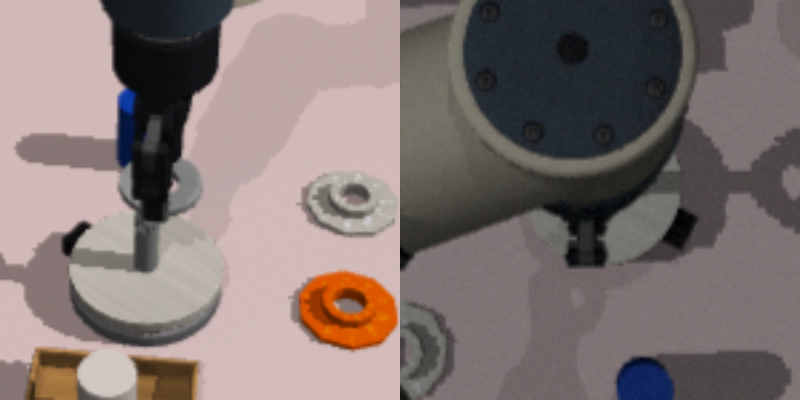

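```bash

python3 -m pendant '[[[0,-1.8,-9.9,-0.014,0.005,-0.029],[0,0,-3,0,0,-0.01],[0,0,-1,0,0,0],[4,0,0,0,0,0],[4,0,0,0,0,0],[4,0,0,0,0,0],[0,0,0,0,0,0],[0,0,0,0,0,0],[0,0,0,0,0,0],[0,0,0,0,0,0]]]';  python3 st.py 522.4 15 105 -180
```

```text
clock: 15.47
tcp_pos: [0.5234, 0.0116, 0.1721]
tool_rot: [[0.009, -1.0, 0.001], [0.0, 0.001, 1.0], [-1.0, -0.009, 0.0]]
force: [0.8, 0.1, -1.7]
opening: 0.735
t 15.47 tcp [523.4  11.6 172.1] F [ 0.8  0.1 -1.7] op 0.735 q [ 19.  16. -12.   0. -62. -19.] y [-1.     0.001 -0.009] x [ 0.009  0.    -1.   ]
GO tool mm [67.1  1.6  3.4] rad [-0.001  0.     0.009]
```

```bash

python3 -m pendant '[[[0,1.2,3.4,0,0,0.009],[0,0,0,0,0,0],[0,0,0,0,0,0],[0,0,0,0,0,0],[0,0,0,0,0,0],[0,0,0,0,0,0],[0,0,0,0,0,0],[0,0,0,0,0,0],[0,0,0,0,0,0],[0,0,0,0,0,0]]]';  python3 st.py 522.4 15 105 -180
```

```text
clock: 16.3
tcp_pos: [0.5224, 0.0156, 0.1727]
tool_rot: [[-0.0, -1.0, 0.0], [0.0, 0.0, 1.0], [-1.0, 0.0, 0.0]]
force: [1.6, 0.0, -2.0]
opening: 0.735
t 16.3 tcp [522.4  15.6 172.7] F [ 1.6  0.  -2. ] op 0.735 q [ 19.  16. -12.  -0. -62. -19.] y [-1.  0.  0.] x [-0.  0. -1.]
GO tool mm [67.7 -0.  -0.6] rad [-0.  0. -0.]
```

Aligned; descend in small steps past the spindle top and check.

```bash

python3 -m pendant '[[[6,0,0,0,0,0],[6,0,0,0,0,0],[6,0,0,0,0,0],[6,0,0,0,0,0],[3,0,0,0,0,0],[0,0,0,0,0,0],[0,0,0,0,0,0],[0,0,0,0,0,0],[0,0,0,0,0,0],[0,0,0,0,0,0]]]';  python3 st.py 522.4 15 105 -180
```

```text
clock: 17.13
tcp_pos: [0.522, 0.0154, 0.1418]
tool_rot: [[-0.002, -1.0, 0.001], [-0.0, 0.001, 1.0], [-1.0, 0.002, -0.0]]
force: [1.0, -0.3, -1.4]
opening: 0.742
t 17.13 tcp [522.   15.4 141.8] F [ 1.  -0.3 -1.4] op 0.742 q [ 19.  18. -14.  -0. -58. -19.] y [-1.     0.001  0.002] x [-0.002 -0.    -1.   ]
GO tool mm [36.8 -0.4 -0.4] rad [-0.001 -0.    -0.002]
```

```bash

python3 -m pendant '[[[8,0,0,0,0,0],[8,0,0,0,0,0],[8,0,0,0,0,0],[8,0,0,0,0,0],[4,0,0,0,0,0],[2,0,0,0,0,0],[0,0,0,0,0,0],[0,0,0,0,0,0],[0,0,0,0,0,0],[0,0,0,0,0,0]]]';  python3 st.py 522.4 15 98 -180
```

```text
clock: 17.97
tcp_pos: [0.5219, 0.0154, 0.0994]
tool_rot: [[-0.002, -1.0, 0.0], [-0.0, 0.0, 1.0], [-1.0, 0.002, -0.0]]
force: [-0.3, 0.4, -1.5]
opening: 0.741
t 17.97 tcp [521.9  15.4  99.4] F [-0.3  0.4 -1.5] op 0.741 q [ 19.  21. -17.  -0. -52. -19.] y [-1.     0.     0.002] x [-0.002 -0.    -1.   ]
GO tool mm [ 1.4 -0.5 -0.4] rad [-0.    -0.    -0.002]
```

```bash

python3 -m pendant '[[[0,0,0,0,0,0],[0,0,0,0,0,0],[0,0,0,0,0,0],[0,0,0,0,0,0],[0,0,0,0,0,0],[0,0,0,0,0,0],[-20,0,0,0,0,0],[-25,0,0,0,0,0],[-25,0,0,0,0,0],[-25,0,0,0,0,0]]]' 100; python3 -m pendant '[[[-10,6,37,0,0,0],[0,7,40,0,0,0],[0,7,40,0,0,0],[0,7,40,0,0,0],[0,7,40,0,0,0],[0,7,40,0,0,0],[0,7,40,0,0,0],[0,7,40,0,0,0],[0,7,40,0,0,0],[0,7,40,0,0,0]]]';  python3 st.py 462.4 383 120 -180; python3 - <<'E'
from h import *
for c in("top","scene"):
    im=snap(c,c+"3")
    for n,x,y,p in(("A",.4615,.3828,DISC),("disc1",.522,.015,[(.033,.03,.038)]),("cap",.39,.1868,CAP)):
        v,e=fit(c,im,x,y,p);print(c,n,np.round(v,4),round(e,3))
E
```

```text
clock: 18.8
tcp_pos: [0.5201, 0.0149, 0.1943]
tool_rot: [[-0.01, -1.0, 0.001], [-0.002, 0.001, 1.0], [-1.0, 0.01, -0.002]]
force: [0.2, 0.5, 0.3]
opening: 0.998
clock: 19.63
tcp_pos: [0.4544, 0.4181, 0.2154]
tool_rot: [[0.007, -1.0, 0.012], [0.003, 0.012, 1.0], [-1.0, -0.007, 0.003]]
force: [1.5, 0.1, 1.1]
opening: 0.997
t 19.63 tcp [454.4 418.1 215.4] F [1.5 0.1 1.1] op 0.997 q [ 57.  24.   7.   0. -72. -58.] y [-1.     0.012 -0.007] x [ 0.007  0.003 -1.   ]
GO tool mm [ 95.3  -7.8 -35.3] rad [-0.012  0.003  0.007]
top A [0.4608 0.383 ] 0.061
top disc1 [0.517  0.0191] 1.173
top cap [0.3877 0.1871] 0.103
scene A [0.463  0.3828] 0.069
scene disc1 [0.5416 0.0126] 1.168
scene cap [0.3911 0.1868] 0.044
```

```bash

python3 -m pendant '[[[15,-7.8,-35,-0.012,0.003,0.007],[20,-1,-4,0,0,0],[20,0,0,0,0,0],[20,0,0,0,0,0],[10,0,0,0,0,0],[0,0,0,0,0,0],[0,0,0,0,0,0],[0,0,0,0,0,0],[0,0,0,0,0,0],[0,0,0,0,0,0]]]';  python3 st.py 462 382.8 68 -180; python3 - <<'E'
from h import *
t=cv2.imread("pics/top3.png");s=cv2.imread("pics/scene3.png")
cv2.imwrite("pics/m4.png",np.hstack([cv2.resize(s[190:265,250:325],(400,400)),cv2.resize(t[180:250,245:315],(400,400))]))
E
```

```text
clock: 20.57
tcp_pos: [0.4634, 0.3845, 0.1291]
tool_rot: [[0.004, -1.0, -0.011], [0.004, -0.011, 1.0], [-1.0, -0.004, 0.004]]
force: [0.5, -0.0, 0.6]
opening: 0.999
t 20.57 tcp [463.4 384.5 129.1] F [ 0.5 -0.   0.6] op 0.999 q [ 55.  26.  -3.   0. -60. -54.] y [-1.    -0.011 -0.004] x [ 0.004  0.004 -1.   ]
GO tool mm [61.1  1.6 -1.9] rad [0.011 0.004 0.004]
```

View pics/m4.png

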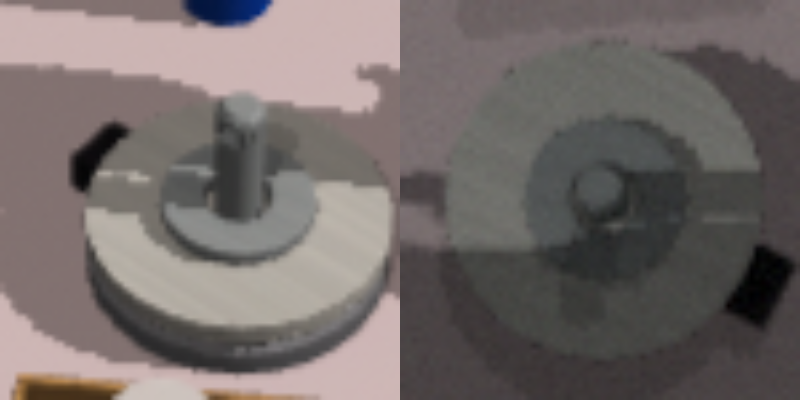

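```bash

python3 -m pendant '[[[18,1.6,-1.9,0.011,0.004,0.004],[18,0,0,0,0,0],[12,0,0,0,0,0],[7,0,0,0,0,0],[0,0,0,0,0,0],[0,0,0,0,0,0],[0,0,0,0,0,0],[0,0,0,0,0,0],[0,0,0,0,0,0],[0,0,0,0,0,0]]]';  python3 st.py 462 382.8 68 -180; python3 -c "
from h import *
b=plane('top',(308,229.9),.03);d=b[:2]-[.5208,.0154];print(b,d,np.linalg.norm(d),np.degrees(np.arctan2(d[1],d[0])))"
```

```text
clock: 21.4
tcp_pos: [0.4659, 0.3875, 0.0824]
tool_rot: [[0.013, -1.0, -0.001], [0.014, -0.001, 1.0], [-1.0, -0.013, 0.014]]
force: [-0.4, -0.9, 0.1]
opening: 1.0
t 21.4 tcp [465.9 387.5  82.4] F [-0.4 -0.9  0.1] op 1.0 q [ 55.  29.  -6.   0. -54. -55.] y [-1.    -0.001 -0.013] x [ 0.013  0.014 -1.   ]
GO tool mm [14.3  4.1 -4.9] rad [0.001 0.014 0.013]
[ 0.4836908  -0.04858272  0.03      ] [-0.0371092  -0.06398272] 0.07396540226148686 -120.11321292403504
```

```bash

python3 -m pendant '[[[8,4.1,-4.9,0,0.014,0.013],[5,1,-1.5,0,0.004,0.004],[2,0,0,0,0,0],[0,0,0,0,0,0],[0,0,0,0,0,0],[0,0,0,0,0,0],[0,0,0,0,0,0],[0,0,0,0,0,0],[0,0,0,0,0,0],[0,0,0,0,0,0]]]';  python3 st.py 462 382.8 68 -180
```

```text
clock: 22.23
tcp_pos: [0.4605, 0.3807, 0.0662]
tool_rot: [[-0.006, -1.0, -0.001], [-0.006, -0.001, 1.0], [-1.0, 0.006, -0.006]]
force: [0.8, -0.6, 0.8]
opening: 0.998
t 22.23 tcp [460.5 380.7  66.2] F [ 0.8 -0.6  0.8] op 0.998 q [ 55.  30.  -7.  -0. -53. -54.] y [-1.    -0.001  0.006] x [-0.006 -0.006 -1.   ]
GO tool mm [-1.8 -1.5  2.1] rad [ 0.001 -0.006 -0.006]
```

```bash

python3 -m pendant '[[[-1.8,-1.5,2.1,0,-0.006,-0.006],[0,0,0.5,0,0,0],[0,0,0,0,0,0],[0,0,0,0,0,0],[0,0,0,0,0,0],[0,0,0,0,0,0],[0,0,0,0,0,0],[0,0,0,0,0,0],[0,0,0,0,0,0],[0,0,0,0,0,0]]]' 0 60;  python3 st.py 462 382.8 68 -180
```

```text
clock: 23.07
tcp_pos: [0.4624, 0.384, 0.0692]
tool_rot: [[0.002, -1.0, -0.002], [0.002, -0.002, 1.0], [-1.0, -0.002, 0.002]]
force: [-0.4, 0.2, 0.8]
opening: 0.729
t 23.07 tcp [462.4 384.   69.2] F [-0.4  0.2  0.8] op 0.729 q [ 55.  30.  -7.   0. -53. -55.] y [-1.    -0.002 -0.002] x [ 0.002  0.002 -1.   ]
GO tool mm [ 1.2  0.4 -1.2] rad [0.002 0.002 0.002]
```

```bash

python3 -m pendant '[[[-20,0,0,0,0,0],[-30,0,0,0,0,0],[-35,0,0,0,0,0],[-35,0,0,0,0,0],[-10,-6,-37,0,0,0],[0,-6,-39,0,0,0],[0,-6,-39,0,0,0],[0,-6,-39,0,0,0],[0,-6,-39,0,0,0],[0,-6,-39,0,0,0]]]';python3 -m pendant '[[[0,-6,-39,0,0,0],[0,-6,-39,0,0,0],[0,-6,-39,0,0,0],[0,-6,-20,0,0,0],[0,0,0,0,0,0],[0,0,0,0,0,0],[0,0,0,0,0,0],[0,0,0,0,0,0],[0,0,0,0,0,0],[0,0,0,0,0,0]]]';  python3 st.py 522 16.5 175 -180
```

```text
clock: 23.9
tcp_pos: [0.4976, 0.1492, 0.2019]
tool_rot: [[-0.001, -1.0, -0.011], [-0.001, -0.011, 1.0], [-1.0, 0.001, -0.001]]
force: [1.3, -0.3, -1.0]
opening: 0.725
clock: 24.73
tcp_pos: [0.5208, 0.0003, 0.2]
tool_rot: [[-0.005, -1.0, -0.005], [-0.001, -0.005, 1.0], [-1.0, 0.005, -0.001]]
force: [-0.1, -0.5, -1.6]
opening: 0.725
t 24.73 tcp [5.208e+02 3.000e-01 2.000e+02] F [-0.1 -0.5 -1.6] op 0.725 q [ 17.  15.  -9.  -0. -66. -17.] y [-1.    -0.005  0.005] x [-0.005 -0.001 -1.   ]
GO tool mm [25.  -1.4 16.2] rad [ 0.005 -0.001 -0.005]
```

```bash

python3 -m pendant '[[[8,-1.4,16.2,0.005,0,-0.005],[8,0,2,0,0,0],[6,0,0.5,0,0,0],[0,0,0,0,0,0],[0,0,0,0,0,0],[0,0,0,0,0,0],[0,0,0,0,0,0],[0,0,0,0,0,0],[0,0,0,0,0,0],[0,0,0,0,0,0]]]';  python3 st.py 522 16.5 175 -180
```

```text
clock: 25.57
tcp_pos: [0.5223, 0.0214, 0.1781]
tool_rot: [[0.001, -1.0, -0.005], [-0.002, -0.005, 1.0], [-1.0, -0.001, -0.002]]
force: [-0.3, -0.1, -1.1]
opening: 0.727
t 25.57 tcp [522.3  21.4 178.1] F [-0.3 -0.1 -1.1] op 0.727 q [ 20.  16. -11.   0. -63. -19.] y [-1.    -0.005 -0.001] x [ 0.001 -0.002 -1.   ]
GO tool mm [ 3.1  0.4 -4.9] rad [ 0.005 -0.002  0.001]
```

```bash

python3 -m pendant '[[[3,0.4,-4.9,0.005,0,0],[0,0,0,0,0,0],[0,0,0,0,0,0],[0,0,0,0,0,0],[0,0,0,0,0,0],[0,0,0,0,0,0],[0,0,0,0,0,0],[0,0,0,0,0,0],[0,0,0,0,0,0],[0,0,0,0,0,0]]]';  python3 st.py 522 16.5 175 -180
```

```text
clock: 26.4
tcp_pos: [0.5221, 0.0156, 0.1751]
tool_rot: [[0.002, -1.0, 0.001], [-0.001, 0.001, 1.0], [-1.0, -0.002, -0.001]]
force: [-0.5, 0.2, -1.0]
opening: 0.724
t 26.4 tcp [522.1  15.6 175.1] F [-0.5  0.2 -1. ] op 0.724 q [ 19.  16. -12.   0. -62. -19.] y [-1.     0.001 -0.002] x [ 0.002 -0.001 -1.   ]
GO tool mm [0.1 0.1 0.9] rad [-0.001 -0.001  0.002]
```

```bash

python3 -m pendant '[[[6,0,0.7,0,0,0],[6,0,0,0,0,0],[6,0,0,0,0,0],[6,0,0,0,0,0],[6,0,0,0,0,0],[0,0,0,0,0,0],[0,0,0,0,0,0],[0,0,0,0,0,0],[0,0,0,0,0,0],[0,0,0,0,0,0]]]';  python3 st.py 522 16.5 108 -180
```

```text
clock: 27.23
tcp_pos: [0.5217, 0.0163, 0.1408]
tool_rot: [[0.0, -1.0, 0.001], [-0.002, 0.001, 1.0], [-1.0, -0.0, -0.002]]
force: [0.5, 0.6, -1.0]
opening: 0.731
t 27.23 tcp [521.7  16.3 140.8] F [ 0.5  0.6 -1. ] op 0.731 q [ 19.  18. -14.   0. -58. -19.] y [-1.     0.001 -0.   ] x [ 0.    -0.002 -1.   ]
GO tool mm [32.8 -0.3  0.3] rad [-0.001 -0.002  0.   ]
```

```bash

python3 -m pendant '[[[8,0,0,0,0,0],[8,0,0,0,0,0],[8,0,0,0,0,0],[5,0,0,0,0,0],[2,0,0,0,0,0],[1,0,0,0,0,0],[0,0,0,0,0,0],[0,0,0,0,0,0],[0,0,0,0,0,0],[0,0,0,0,0,0]]]';  python3 st.py 522 16.5 107 -180
```

```text
clock: 28.07
tcp_pos: [0.5223, 0.0165, 0.1072]
tool_rot: [[0.002, -1.0, -0.0], [-0.002, -0.0, 1.0], [-1.0, -0.002, -0.002]]
force: [-0.8, -0.2, 0.1]
opening: 0.727
t 28.07 tcp [522.3  16.5 107.2] F [-0.8 -0.2  0.1] op 0.727 q [ 19.  20. -17.   0. -53. -19.] y [-1.    -0.    -0.002] x [ 0.002 -0.002 -1.   ]
GO tool mm [0.2 0.3 0. ] rad [ 0.    -0.002  0.002]
```

```bash

python3 -m pendant '[[[0,0,0,0,0,0],[0,0,0,0,0,0],[0,0,0,0,0,0],[0,0,0,0,0,0],[0,0,0,0,0,0],[0,0,0,0,0,0],[-20,0,0,0,0,0],[-25,0,0,0,0,0],[-25,0,0,0,0,0],[-15,0,0,0,0,0]]]' 100; python3 -m pendant '[[[0,28,36,0,0,0],[0,28,36,0,0,0],[0,28,36,0,0,0],[0,28,36,0,0,0],[0,22,28,0,0,0],[0,0,0,0,0,0],[0,0,0,0,0,0],[0,0,0,0,0,0],[0,0,0,0,0,0],[0,0,0,0,0,0]]]';  python3 st.py 389.6 186.7 110 -180; python3 - <<'E'
from h import *
t=snap("top","top4");s=snap("scene","scene4")
cv2.imwrite("pics/m5.png",np.hstack([cv2.resize(s[170:265,260:355],(400,400)),cv2.resize(t[180:250,245:315],(400,400))]))
for c,im in(("top",t),("scene",s)): print(c,fit(c,im,.3896,.1867,CAP))
E
```

```text
clock: 28.9
tcp_pos: [0.5202, 0.0159, 0.1911]
tool_rot: [[-0.007, -1.0, 0.0], [-0.005, 0.0, 1.0], [-1.0, 0.007, -0.005]]
force: [0.2, 0.8, 0.4]
opening: 1.003
clock: 29.73
tcp_pos: [0.3929, 0.1838, 0.1961]
tool_rot: [[0.006, -1.0, 0.005], [0.001, 0.005, 1.0], [-1.0, -0.006, 0.001]]
force: [-0.4, 0.3, 0.3]
opening: 0.998
t 29.73 tcp [392.9 183.8 196.1] F [-0.4  0.3  0.3] op 0.998 q [ 46.   5. -22.   0. -63. -46.] y [-1.     0.005 -0.006] x [ 0.006  0.001 -1.   ]
GO tool mm [86.1  3.9  2.8] rad [-0.005  0.001  0.006]
top (array([0.388574  , 0.19218285]), np.float64(0.4111428005545653))
scene (array([0.39119992, 0.18666006]), np.float64(0.04108095960447216))
```

View pics/m5.png

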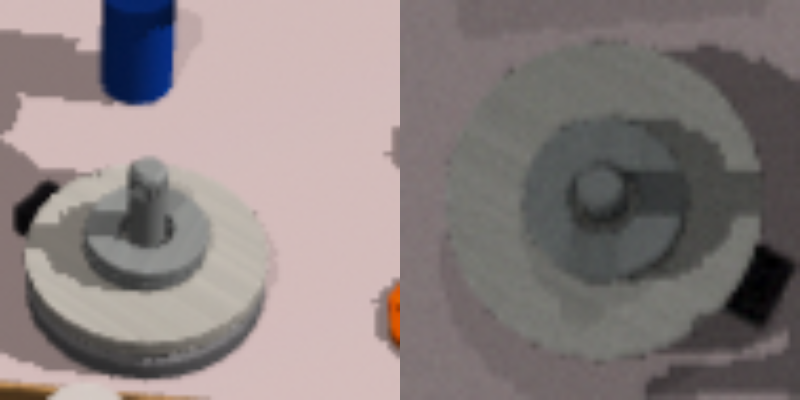

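```bash

python3 -m pendant '[[[20,3.9,2.8,-0.005,0,0.006],[25,0,0,0,0,0],[25,0,0,0,0,0],[15,0,0,0,0,0],[8,0,0,0,0,0],[0,0,0,0,0,0],[0,0,0,0,0,0],[0,0,0,0,0,0],[0,0,0,0,0,0],[0,0,0,0,0,0]]]';  python3 st.py 389.6 186.7 76 -180
```

```text
clock: 30.67
tcp_pos: [0.3948, 0.183, 0.1016]
tool_rot: [[0.005, -1.0, 0.012], [0.003, 0.012, 1.0], [-1.0, -0.005, 0.003]]
force: [-0.3, 0.2, -0.3]
opening: 1.0
t 30.67 tcp [394.8 183.  101.6] F [-0.3  0.2 -0.3] op 1.0 q [ 46.  12. -30.   0. -48. -46.] y [-1.     0.012 -0.005] x [ 0.005  0.003 -1.   ]
GO tool mm [25.6  5.4  3.5] rad [-0.012  0.003  0.005]
```

```bash

python3 -m pendant '[[[10,5.4,3.5,-0.012,0.003,0.005],[10,1.5,1,-0.004,0,0],[6,0,0,0,0,0],[2,0,0,0,0,0],[0,0,0,0,0,0],[0,0,0,0,0,0],[0,0,0,0,0,0],[0,0,0,0,0,0],[0,0,0,0,0,0],[0,0,0,0,0,0]]]';  python3 st.py 389.6 186.7 76 -180
```

```text
clock: 31.5
tcp_pos: [0.3885, 0.1899, 0.0738]
tool_rot: [[0.004, -1.0, -0.007], [0.004, -0.007, 1.0], [-1.0, -0.004, 0.004]]
force: [0.2, -0.0, 0.3]
opening: 0.998
t 31.5 tcp [388.5 189.9  73.8] F [ 0.2 -0.   0.3] op 0.998 q [ 47.  14. -32.  -0. -43. -47.] y [-1.    -0.007 -0.004] x [ 0.004  0.004 -1.   ]
GO tool mm [-2.2 -1.1 -3.2] rad [0.007 0.004 0.004]
```

```bash

python3 -m pendant '[[[-2.2,-1.1,-3.2,0.007,0.004,0.004],[-0.4,0,-0.8,0,0,0],[0,0,0,0,0,0],[0,0,0,0,0,0],[0,0,0,0,0,0],[0,0,0,0,0,0],[0,0,0,0,0,0],[0,0,0,0,0,0],[0,0,0,0,0,0],[0,0,0,0,0,0]]]' 0 50;  python3 st.py 389.6 186.7 76 -180
```

```text
clock: 32.33
tcp_pos: [0.39, 0.1855, 0.0778]
tool_rot: [[0.0, -1.0, 0.001], [0.001, 0.001, 1.0], [-1.0, -0.0, 0.001]]
force: [-0.2, 0.3, 0.4]
opening: 0.49
t 32.33 tcp [390.  185.5  77.8] F [-0.2  0.3  0.4] op 0.49 q [ 46.  14. -32.  -0. -44. -46.] y [-1.     0.001 -0.   ] x [ 0.     0.001 -1.   ]
GO tool mm [1.8 0.4 1.2] rad [-0.001  0.001  0.   ]
```

```bash

python3 -m pendant '[[[-15,0,0,0,0,0],[-25,0,0,0,0,0],[-30,0,0,0,0,0],[-35,0,0,0,0,0],[-20,0,0,0,0,0],[0,-28,-36,0,0,0],[0,-28,-36,0,0,0],[0,-28,-36,0,0,0],[0,-28,-36,0,0,0],[0,-15,-20,0,0,0]]]';  python3 st.py 522 14.2 190 -180; python3 - <<'E'
from h import *
s=snap("scene","scene5")
cv2.imwrite("pics/m6.png",cv2.resize(s[130:280,240:390],(500,500)))
E
```

```text
clock: 33.17
tcp_pos: [0.5105, 0.031, 0.208]
tool_rot: [[0.0, -1.0, -0.014], [-0.001, -0.014, 1.0], [-1.0, -0.0, -0.001]]
force: [0.4, 1.0, -0.7]
opening: 0.492
t 33.17 tcp [510.5  31.  208. ] F [ 0.4  1.  -0.7] op 0.492 q [ 21.  13. -10.   0. -67. -20.] y [-1.    -0.014 -0.   ] x [ 0.    -0.001 -1.   ]
GO tool mm [ 18.1 -11.2 -16.9] rad [ 0.014 -0.001  0.   ]
```

View pics/m6.png

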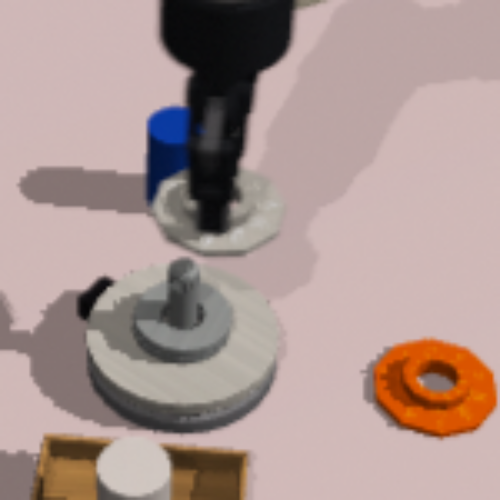

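Cap held by the hub, level. Align over the spindle.

```bash

python3 -m pendant '[[[6,-11.2,-16.9,0.014,0,0],[6,-1,-2,0,0,0],[0,0,0,0,0,0],[0,0,0,0,0,0],[0,0,0,0,0,0],[0,0,0,0,0,0],[0,0,0,0,0,0],[0,0,0,0,0,0],[0,0,0,0,0,0],[0,0,0,0,0,0]]]';  python3 st.py 522 14.2 185 -180
```

```text
clock: 34.05
tcp_pos: [0.5243, 0.0094, 0.1944]
tool_rot: [[-0.002, -1.0, 0.003], [-0.002, 0.003, 1.0], [-1.0, 0.002, -0.002]]
force: [1.1, 0.4, -0.8]
opening: 0.491
t 34.05 tcp [524.3   9.4 194.4] F [ 1.1  0.4 -0.8] op 0.491 q [ 18.  15.  -9.   0. -66. -18.] y [-1.     0.003  0.002] x [-0.002 -0.002 -1.   ]
GO tool mm [9.4 2.3 4.8] rad [-0.003 -0.002 -0.002]
```

```bash

python3 -m pendant '[[[6,2.3,4.8,0,0,0],[2,0,0,0,0,0],[0,0,0,0,0,0],[0,0,0,0,0,0],[0,0,0,0,0,0],[0,0,0,0,0,0],[0,0,0,0,0,0],[0,0,0,0,0,0],[0,0,0,0,0,0],[0,0,0,0,0,0]]]';  python3 st.py 522 14.2 185 -180
```

```text
clock: 34.88
tcp_pos: [0.5217, 0.015, 0.1857]
tool_rot: [[-0.002, -1.0, 0.003], [-0.002, 0.003, 1.0], [-1.0, 0.002, -0.002]]
force: [-0.2, -0.8, -1.2]
opening: 0.492
t 34.88 tcp [521.7  15.  185.7] F [-0.2 -0.8 -1.2] op 0.492 q [ 19.  15. -11.   0. -64. -19.] y [-1.     0.003  0.002] x [-0.002 -0.002 -1.   ]
GO tool mm [ 0.7 -0.3 -0.8] rad [-0.003 -0.002 -0.002]
```

```bash

python3 -m pendant '[[[6,-0.3,-0.8,0,0,0],[6,0,0,0,0,0],[6,0,0,0,0,0],[6,0,0,0,0,0],[4,0,0,0,0,0],[0,0,0,0,0,0],[0,0,0,0,0,0],[0,0,0,0,0,0],[0,0,0,0,0,0],[0,0,0,0,0,0]]]';  python3 st.py 522 14.2 125 -180
```

```text
clock: 35.72
tcp_pos: [0.5216, 0.0138, 0.1538]
tool_rot: [[-0.003, -1.0, 0.003], [-0.003, 0.003, 1.0], [-1.0, 0.003, -0.003]]
force: [0.2, -0.1, -0.4]
opening: 0.493
t 35.72 tcp [521.6  13.8 153.8] F [ 0.2 -0.1 -0.4] op 0.493 q [ 19.  17. -13.   0. -60. -19.] y [-1.     0.003  0.003] x [-0.003 -0.003 -1.   ]
GO tool mm [28.8 -0.5  0.5] rad [-0.003 -0.003 -0.003]
```

```bash

python3 -m pendant '[[[8,0,0.4,0,0,0],[8,0,0,0,0,0],[7,0,0,0,0,0],[3,0,0,0,0,0],[2,0,0,0,0,0],[0,0,0,0,0,0],[0,0,0,0,0,0],[0,0,0,0,0,0],[0,0,0,0,0,0],[0,0,0,0,0,0]]]';  python3 st.py 522 14.2 124 -180
```

```text
clock: 36.55
tcp_pos: [0.522, 0.0143, 0.1239]
tool_rot: [[-0.001, -1.0, 0.002], [-0.003, 0.002, 1.0], [-1.0, 0.001, -0.003]]
force: [-0.7, 0.1, -0.0]
opening: 0.491
t 36.55 tcp [522.   14.3 123.9] F [-0.7  0.1 -0. ] op 0.491 q [ 19.  19. -16.   0. -56. -19.] y [-1.     0.002  0.001] x [-0.001 -0.003 -1.   ]
GO tool mm [-0.1  0.  -0.1] rad [-0.002 -0.003 -0.001]
```

```bash

python3 -m pendant '[[[0,0,0,0,0,0],[0,0,0,0,0,0],[0,0,0,0,0,0],[0,0,0,0,0,0],[0,0,0,0,0,0],[0,0,0,0,0,0],[-20,0,0,0,0,0],[-30,0,0,0,0,0],[-30,0,0,0,0,0],[-20,0,0,0,0,0]]]' 100; python3 -m pendant '[[[0,36,30,0,0,0],[0,36,30,0,0,0],[0,36,30,0,0,0],[0,0,0,0,0,0],[0,0,0,0,0,0],[0,0,0,0,0,0],[0,0,0,0,0,0],[0,0,0,0,0,0],[0,0,0,0,0,0],[0,0,0,0,0,0]]]'; python3 st.py; python3 - <<'E'
from h import *
t=snap("top","top6");s=snap("scene","scene6")
a=cv2.resize(s[185:265,255:335],(400,400),interpolation=3);b=cv2.resize(t[180:250,245:315],(400,400),interpolation=3)
cv2.imwrite("pics/m7.png",np.hstack([a,b]))
a=cv2.resize(s[210:275,160:225],(400,400),interpolation=3);b=cv2.resize(cv2.convertScaleAbs(t[160:220,347:407],alpha=1.5),(400,400),interpolation=3)
cv2.imwrite("pics/m8.png",np.hstack([a,b]))
E
```

```text
clock: 37.38
tcp_pos: [0.5194, 0.0138, 0.2216]
tool_rot: [[-0.014, -1.0, 0.003], [-0.006, 0.003, 1.0], [-1.0, 0.014, -0.006]]
force: [-0.3, 0.9, -0.1]
opening: 0.999
clock: 38.22
tcp_pos: [0.4214, 0.0993, 0.2276]
tool_rot: [[-0.001, -1.0, 0.008], [-0.002, 0.008, 1.0], [-1.0, 0.001, -0.002]]
force: [0.1, -0.4, -0.1]
opening: 1.002
t 38.22 tcp [421.4  99.3 227.6] F [ 0.1 -0.4 -0.1] op 1.002 q [ 34.   4. -18.   0. -68. -35.] y [-1.     0.008  0.001] x [-0.001 -0.002 -1.   ]
```

View pics/m7.png

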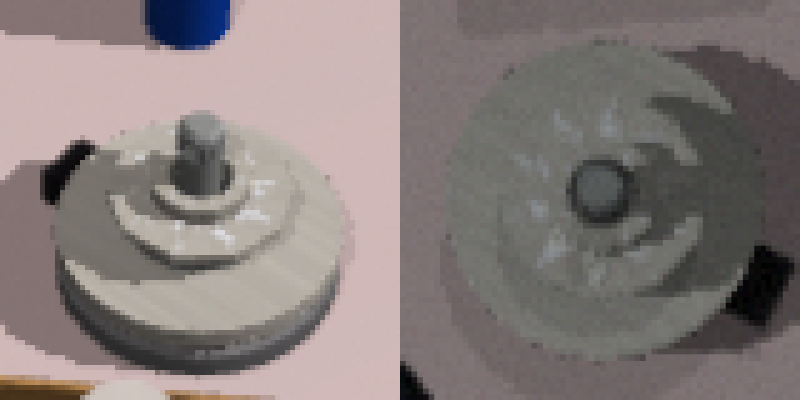

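View pics/m8.png

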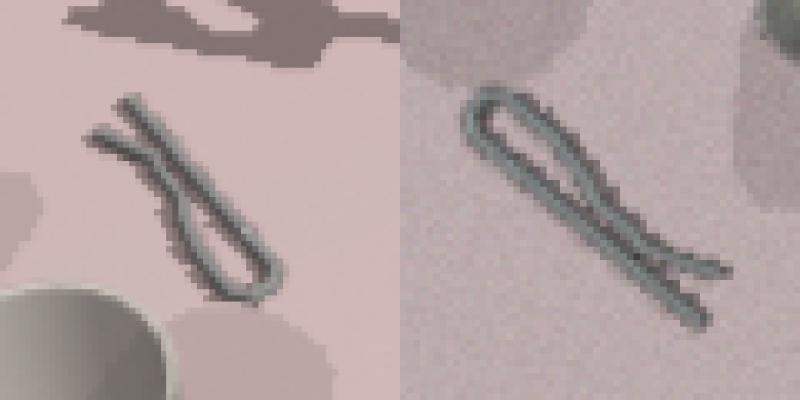

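```bash
cat > clip.py <<'E'
from h import *
from scipy.ndimage import map_coordinates
from scipy.interpolate import PchipInterpolator
def model():
    a=np.linspace(np.pi/2,3*np.pi/2,25);xs=np.linspace(15,92,40)
    b=PchipInterpolator([14,30,45,65,75,92],[9,9.5,7,-1.5,1,8])(xs)
    return np.vstack([np.c_[np.linspace(-5,99,60),np.full(60,-9)],np.c_[-5+9*np.cos(a),9*np.sin(a)],np.c_[np.linspace(-5,14,10),np.full(10,9)],np.c_[xs,b]])/1000
M=model()
def soft(im):
    b,g,r=[cv2.GaussianBlur(im,(3,3),0)[...,i].astype(float)+1 for i in range(3)]
    return cv2.GaussianBlur(np.clip((1.16-r/g)/.16,0,1.3),(0,0),1.0)
def fitclip(c,im,p0,z=.003):
    S=soft(im)
    def pts(p):
        t=p[2];q=M@np.array([[np.cos(t),np.sin(t)],[-np.sin(t),np.cos(t)]])+p[:2]
        return np.array([proj(c,[*v,z]) for v in q])
    def f(p):
        u=pts(p);return -map_coordinates(S,[u[:,1],u[:,0]],order=1).mean()
    best=None
    for dt in(-.15,0,.15):
        r=minimize(f,np.array(p0)+[0,0,dt],method="Nelder-Mead",options=dict(initial_simplex=np.array(p0)+[0,0,dt]+np.array([[0,0,0],[.01,0,0],[0,.01,0],[0,0,.1]]),xatol=1e-4,fatol=1e-5))
        if best is None or r.fun<best.fun:best=r
    return best.x,best.fun
if __name__=="__main__":
    for c in("top","scene"):
        im=cv2.imread(f"pics/{c}6.png")
        x,f=fitclip(c,im,[.603,-.175,np.radians(-128.5)]);print(c,np.round(x[:2],4),round(np.degrees(x[2]),1),round(f,3))
E
python3 clip.py; python3 -c "
from h import *
print(plane('top',(392,208.3),.003),plane('top',(358.7,181.8),.003))"
```

```text
top [ 0.6055 -0.1836] -131.1 -0.872
scene [ 0.6093 -0.1834] -131.3 -0.663
[ 0.53291799 -0.2524416   0.003     ] [ 0.59836401 -0.17504743  0.003     ]
```

```bash

python3 -m pendant '[[[0,-25,-38,0,0,0],[0,-25,-38,0,0,0],[0,-25,-38,0,0,0],[0,-25,-38,0,0,0],[0,-25,-38,0,0,0],[0,-25,-38,0,0,0],[0,-25,-38,0,0,0],[0,-10,-14,0,0,0],[0,0,0,0.12,0,0],[0,0,0,0.12,0,0]]]' 65 80; python3 -m pendant '[[[5,0,0,0.12,0,0],[10,0,0,0.12,0,0],[15,0,0,0.12,0,0],[15,0,0,0.12,0,0],[10,0,0,0.05,0,0],[0,0,0,0,0,0],[0,0,0,0,0,0],[0,0,0,0,0,0],[0,0,0,0,0,0],[0,0,0,0,0,0]]]'; python3 st.py 607.4 -183.5 110 138.8
```

```text
clock: 39.15
tcp_pos: [0.5966, -0.1696, 0.2235]
tool_rot: [[-0.003, -0.969, 0.246], [-0.001, 0.246, 0.969], [-1.0, 0.003, -0.002]]
force: [-0.1, -0.7, 0.1]
opening: 0.651
clock: 39.98
tcp_pos: [0.5977, -0.1753, 0.1646]
tool_rot: [[-0.006, -0.695, 0.719], [-0.002, 0.719, 0.695], [-1.0, 0.002, -0.006]]
force: [-0.2, 0.9, -0.5]
opening: 0.655
t 39.98 tcp [ 597.7 -175.3  164.6] F [-0.2  0.9 -0.5] op 0.655 q [ -2.  27.   4.   0. -67. -44.] y [-0.695  0.719  0.002] x [-0.006 -0.002 -1.   ]
GO tool mm [ 54.5 -12.7   1.6] rad [-0.083 -0.006 -0.003]
```

```bash

python3 -m pendant '[[[15,-12.7,1.6,-0.083,-0.006,-0.003],[15,-2,0,-0.01,0,0],[10,0,0,0,0,0],[5,0,0,0,0,0],[0,0,0,0,0,0],[0,0,0,0,0,0],[0,0,0,0,0,0],[0,0,0,0,0,0],[0,0,0,0,0,0],[0,0,0,0,0,0]]]' ; python3 st.py 607.4 -183.5 73.5 138.8; python3 -c "
from clip import *
im=snap('scene','scene7');x,f=fitclip('scene',im,[.609,-.1834,np.radians(-131)]);print(x[:2],np.degrees(x[2]),f)"
```

```text
clock: 40.82
tcp_pos: [0.6127, -0.1849, 0.1254]
tool_rot: [[0.013, -0.764, 0.646], [-0.002, 0.646, 0.764], [-1.0, -0.011, 0.006]]
force: [0.4, 0.1, 0.5]
opening: 0.647
t 40.82 tcp [ 612.7 -184.9  125.4] F [0.4 0.1 0.5] op 0.647 q [ -3.  30.   3.   0. -62. -37.] y [-0.764  0.646 -0.011] x [ 0.013 -0.002 -1.   ]
GO tool mm [51.8  5.6 -2.7] rad [0.017 0.007 0.011]
[ 0.60624838 -0.18675049] -120.85934544290585 -0.7707369979627245
```

```bash

python3 -m pendant '[[[15,5.6,-2.7,0.017,0.007,0.011],[15,1,0,0,0,0],[10,0,0,0,0,0],[5,0,0,0,0,0],[0,0,0,0,0,0],[0,0,0,0,0,0],[0,0,0,0,0,0],[0,0,0,0,0,0],[0,0,0,0,0,0],[0,0,0,0,0,0]]]' ; python3 st.py 607.4 -183.5 73.5 138.8
```

```text
clock: 41.7
tcp_pos: [0.6064, -0.1828, 0.0793]
tool_rot: [[0.002, -0.751, 0.66], [-0.001, 0.66, 0.751], [-1.0, -0.002, 0.0]]
force: [0.7, -0.5, -0.3]
opening: 0.652
t 41.7 tcp [ 606.4 -182.8   79.3] F [ 0.7 -0.5 -0.3] op 0.652 q [ -3.  32.  -1.   0. -57. -39.] y [-0.751  0.66  -0.002] x [ 0.002 -0.001 -1.   ]
GO tool mm [ 5.8 -1.1  0.1] rad [-0.002  0.     0.002]
```

```bash

python3 -m pendant '[[[5,-1,0,-0.002,0,0],[1.5,0,0,0,0,0],[0,0,0,0,0,0],[0,0,0,0,0,0],[0,0,0,0,0,0],[0,0,0,0,0,0],[0,0,0,0,0,0],[0,0,0,0,0,0],[0,0,0,0,0,0],[0,0,0,0,0,0]]]' ; python3 st.py 607.4 -183.5 73.5 138.8;python3 -m pendant '[[[0,0,0,0,0,0],[0,0,0,0,0,0],[0,0,0,0,0,0],[0,0,0,0,0,0],[0,0,0,0,0,0],[0,0,0,0,0,0],[0,0,0,0,0,0],[0,0,0,0,0,0],[0,0,0,0,0,0],[0,0,0,0,0,0]]]' 0 80 ; python3 st.py 607.4 -183.5 73.5 138.8
```

```text
clock: 42.53
tcp_pos: [0.6078, -0.1837, 0.0731]
tool_rot: [[0.004, -0.752, 0.659], [-0.001, 0.659, 0.752], [-1.0, -0.004, 0.001]]
force: [0.6, 0.3, 0.7]
opening: 0.652
t 42.53 tcp [ 607.8 -183.7   73.1] F [0.6 0.3 0.7] op 0.652 q [ -3.  33.  -1.   0. -56. -39.] y [-0.752  0.659 -0.004] x [ 0.004 -0.001 -1.   ]
GO tool mm [-0.4  0.4 -0.2] rad [-0.     0.001  0.004]
clock: 43.37
tcp_pos: [0.608, -0.1836, 0.0737]
tool_rot: [[0.004, -0.752, 0.659], [-0.001, 0.659, 0.752], [-1.0, -0.004, 0.002]]
force: [-0.0, -0.8, 0.3]
opening: 0.241
t 43.37 tcp [ 608.  -183.6   73.7] F [-0.  -0.8  0.3] op 0.241 q [ -3.  33.  -1.   0. -56. -39.] y [-0.752  0.659 -0.004] x [ 0.004 -0.001 -1.   ]
GO tool mm [ 0.2  0.5 -0.3] rad [0.    0.002 0.004]
```

```bash

python3 -m pendant '[[[-15,0,0,0,0,0],[-25,0,0,0,0,0],[-35,0,0,0,0,0],[-38,0,0,0,0,0],[-38,0,0,0,0,0],[-20,0,0,0,0,0],[0,0,0,-0.12,0,0],[0,0,0,-0.12,0,0],[0,0,0,-0.12,0,0],[0,0,0,-0.12,0,0]]]' ; python3 -m pendant '[[[0,0,0,-0.12,0,0],[0,0,0,-0.12,0,0],[0,0,0,-0.12,0,0],[0,0,0,-0.12,0,0],[0,0,0,-0.12,0,0],[0,0,0,-0.12,0,0],[0,0,0,-0.12,0,0],[0,0,0,-0.12,0,0],[0,0,0,-0.12,0,0],[0,0,0,-0.12,0,0]]]' ; python3 st.py 422.6 83 240 -120
```

```text
clock: 44.2
tcp_pos: [0.6056, -0.1834, 0.2506]
tool_rot: [[-0.001, -0.975, 0.223], [0.0, 0.223, 0.975], [-1.0, 0.001, 0.0]]
force: [-0.2, -0.6, -0.1]
opening: 0.244
clock: 45.03
tcp_pos: [0.6041, -0.1828, 0.2476]
tool_rot: [[-0.006, -0.519, -0.855], [0.003, -0.855, 0.519], [-1.0, 0.0, 0.007]]
force: [-0.3, -0.2, -0.2]
opening: 0.246
t 45.03 tcp [ 604.1 -182.8  247.6] F [-0.3 -0.2 -0.2] op 0.246 q [ -3.  25.  13.  -0. -79.  62.] y [-0.519 -0.855  0.   ] x [-0.006  0.003 -1.   ]
GO tool mm [   9.6 -132.9  293. ] rad [-0.022  0.007 -0.   ]
```

```bash

python3 -m pendant '[[[0,-16.5,36.5,-0.022,0.007,0],[1,-16.5,36.5,0,0,0],[1,-16.5,36.5,0,0,0],[1,-16.5,36.5,0,0,0],[1,-16.5,36.5,0,0,0],[1,-16.5,36.5,0,0,0],[1,-16.5,36.5,0,0,0],[0,-14,30,0,0,0],[0,0,0,0,0,0],[0,0,0,0,0,0]]]' ; python3 st.py 422.6 83 200 -120
```

```text
clock: 45.87
tcp_pos: [0.4108, 0.0791, 0.2353]
tool_rot: [[-0.008, -0.495, -0.869], [0.001, -0.869, 0.495], [-1.0, 0.003, 0.007]]
force: [-0.5, -0.3, -0.0]
opening: 0.248
t 45.87 tcp [410.8  79.1 235.3] F [-0.5 -0.3 -0. ] op 0.248 q [ 32.   2. -19.  -0. -69.  28.] y [-0.495 -0.869  0.003] x [-0.008  0.001 -1.   ]
GO tool mm [35.2 -9.3 -8.6] rad [ 0.006  0.007 -0.003]
```

```bash

python3 -m pendant '[[[15,-9.3,-8.6,0.006,0.007,-0.003],[15,-2,-2,0,0,0],[15,0,0,0,0,0],[15,0,0,0,0,0],[4,0,0,0,0,0],[0,0,0,0,0,0],[0,0,0,0,0,0],[0,0,0,0,0,0],[0,0,0,0,0,0],[0,0,0,0,0,0]]]' ; python3 st.py 422.6 83 152.2 -120; python3 - <<'E'
from clip import *
s=snap("scene","scene8");t=snap("top","top8")
p=np.array(robot.get_state()["tcp_pos"]);z=p[2]-.0707
for c,im,dx in(("scene",s,.0015),("top",t,-.0015)):
    x,f=fitclip(c,im,[p[0],p[1],np.radians(-30)],z);print(c,x[:2].round(4),np.degrees(x[2]).round(1),round(f,3),"z",z)
cv2.imwrite("pics/m9.png",np.hstack([cv2.resize(s[150:270,240:360],(400,400),interpolation=3),cv2.resize(cv2.convertScaleAbs(t[170:270,225:325],alpha=1.4),(400,400),interpolation=3)]))
E
```

```text
clock: 46.7
tcp_pos: [0.4303, 0.0812, 0.1721]
tool_rot: [[0.006, -0.504, -0.864], [0.002, -0.864, 0.504], [-1.0, -0.005, -0.004]]
force: [0.3, 0.3, -0.9]
opening: 0.244
t 46.7 tcp [430.3  81.2 172.1] F [ 0.3  0.3 -0.9] op 0.244 q [ 31.   7. -24.   0. -59.  28.] y [-0.504 -0.864 -0.005] x [ 0.006  0.002 -1.   ]
GO tool mm [19.9  2.4  7.6] rad [-0.004 -0.004  0.005]
scene [0.4043 0.0976] -29.5 -0.794 z 0.10139132635175667
top [0.351  0.1393] -30.5 -1.3 z 0.10139132635175667
```

View pics/m9.png

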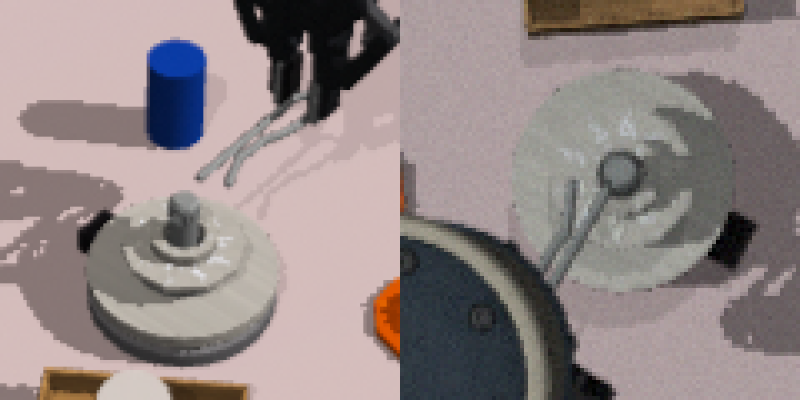

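```bash
cat > tip.py <<'E'
from clip import *
# straight-leg line + tip from the scene camera, on the plane of the clip
s=cv2.imread("pics/scene8.png");S=soft(s)
p=np.array(robot.get_state()["tcp_pos"]);z=p[2]-.0707
u=M[M[:,0]>.055];n=np.vstack([np.c_[np.linspace(.103,.112,8),np.full(8,-.009)],np.c_[np.linspace(.06,.099,12),np.full(12,-.015)],np.c_[np.linspace(.075,.092,6),np.full(6,-.004)]])
def g(q,P):
    t=q[2];w=P@np.array([[np.cos(t),np.sin(t)],[-np.sin(t),np.cos(t)]])+q[:2]
    v=np.array([proj("scene",[*a,z]) for a in w]);return map_coordinates(S,[v[:,1],v[:,0]],order=1).mean()
f=lambda q:-g(q,u)+g(q,n)
for i in(-.1,0,.1):
    r=minimize(f,[p[0],p[1],np.radians(-30)+i],method="Nelder-Mead",options=dict(initial_simplex=[[p[0],p[1],-.52+i],[p[0]+.006,p[1],-.52+i],[p[0],p[1]+.006,-.52+i],[p[0],p[1],-.42+i]]))
    q=r.x;c,sn=np.cos(q[2]),np.sin(q[2]);print(np.round(q[:2],4),np.degrees(q[2]).round(1),round(r.fun,3),"tip",np.round([q[0]+.099*c+.009*sn,q[1]+.099*sn-.009*c],4))
print("expected tip from tcp",p[0]+.099*.866-.009*.5,p[1]-.0495-.0078)
print("top tip",plane("top",(276.5,219.5),z),"top leg",plane("top",(263.2,240),z), "spindle top px", plane("top",(280,213),.092), plane("scene",(240+184/400*120,150+198*.3),.092))
E
python3 tip.py
```

```text
[0.4309 0.0817] -30.4 -0.376 tip [0.5117 0.0239]
[0.4309 0.0817] -30.4 -0.376 tip [0.5117 0.0239]
[0.418  0.0552] -1.6 -0.191 tip [0.5167 0.0435]
expected tip from tcp 0.511474932692726 0.024019609841336484
top tip [0.50429035 0.02294641 0.10139133] top leg [0.4610236  0.05198757 0.10139133] spindle top px [0.51889991 0.01526257 0.092     ] [0.52577883 0.01582547 0.092     ]
```

```bash

python3 -m pendant '[[[8,2.4,7.6,-0.004,-0.004,0.005],[8,1,2,0,0,0],[3,0,0,0,0,0],[0,0,0,0,0,0],[0,0,0,0,0,0],[0,0,0,0,0,0],[0,0,0,0,0,0],[0,0,0,0,0,0],[0,0,0,0,0,0],[0,0,0,0,0,0]]]' ; python3 st.py 422.9 83.1 152.2 -120
```

```text
clock: 47.63
tcp_pos: [0.4191, 0.0837, 0.1514]
tool_rot: [[0.001, -0.499, -0.867], [0.0, -0.867, 0.499], [-1.0, -0.0, -0.0]]
force: [-0.2, -0.9, -1.1]
opening: 0.239
t 47.63 tcp [419.1  83.7 151.4] F [-0.2 -0.9 -1.1] op 0.239 q [ 32.   7. -27.   0. -56.  28.] y [-0.499 -0.867 -0.   ] x [ 0.001  0.    -1.   ]
GO tool mm [-0.7 -1.4 -3.6] rad [ 0.001 -0.     0.   ]
```

```bash

python3 -m pendant '[[[-0.7,-1.4,-3,0,0,0],[0,-0.3,0,0,0,0],[0,0,0,0,0,0],[0,0,0,0,0,0],[0,0,0,0,0,0],[0,0,0,0,0,0],[0,0,0,0,0,0],[0,0,0,0,0,0],[0,0,0,0,0,0],[0,0,0,0,0,0]]]' ; python3 st.py 422.9 83.1 152.2 -120
```

```text
clock: 48.47
tcp_pos: [0.4232, 0.0837, 0.1525]
tool_rot: [[0.001, -0.499, -0.867], [0.0, -0.867, 0.499], [-1.0, -0.001, -0.001]]
force: [0.5, 0.4, -1.6]
opening: 0.243
t 48.47 tcp [423.2  83.7 152.5] F [ 0.5  0.4 -1.6] op 0.243 q [ 32.   8. -26.   0. -56.  28.] y [-0.499 -0.867 -0.001] x [ 0.001  0.    -1.   ]
GO tool mm [ 0.3  0.7 -0. ] rad [ 0.001 -0.001  0.001]
```

Lined up to within 0.7 mm; feed in about 20 mm slowly.

```bash

python3 -m pendant '[[[0.2,0.6,-4,0,0,0],[0,0,-4,0,0,0],[0,0,-4,0,0,0],[0,0,-3,0,0,0],[0,0,-3,0,0,0],[0,0,-2,0,0,0],[0,0,0,0,0,0],[0,0,0,0,0,0],[0,0,0,0,0,0],[0,0,0,0,0,0]]]' ; python3 st.py 483.4 48.1 152.2 -120
```

```text
clock: 49.3
tcp_pos: [0.4425, 0.0717, 0.1521]
tool_rot: [[0.001, -0.5, -0.866], [0.0, -0.866, 0.5], [-1.0, -0.001, -0.001]]
force: [0.4, 0.1, 0.1]
opening: 0.244
t 49.3 tcp [442.5  71.7 152.1] F [0.4 0.1 0.1] op 0.244 q [ 29.   9. -24.   0. -57.  31.] y [-0.5   -0.866 -0.001] x [ 0.001  0.    -1.   ]
GO tool mm [ -0.1   0.  -47.3] rad [ 0.    -0.001  0.001]
```

```bash

python3 -m pendant '[[[0,0,-4,0,0,0],[0,0,-4,0,0,0],[0,0,-4,0,0,0],[0,0,-4,0,0,0],[0,0,-4,0,0,0],[0,0,-2,0,0,0],[0,0,0,0,0,0],[0,0,0,0,0,0],[0,0,0,0,0,0],[0,0,0,0,0,0]]]' ; python3 st.py 483.4 48.1 152.2 -120
```

```text
clock: 50.13
tcp_pos: [0.4639, 0.0611, 0.1521]
tool_rot: [[0.002, -0.499, -0.867], [0.003, -0.867, 0.499], [-1.0, -0.004, -0.0]]
force: [-0.4, 2.1, -0.6]
opening: 0.242
t 50.13 tcp [463.9  61.1 152.1] F [-0.4  2.1 -0.6] op 0.242 q [ 27.  12. -21.  -0. -57.  33.] y [-0.499 -0.867 -0.004] x [ 0.002  0.003 -1.   ]
GO tool mm [ -0.1   1.5 -23.4] rad [ 0.001 -0.     0.004]
```

```bash

python3 -m pendant '[[[0,1.5,-4,0,0,0.004],[0,0.5,-4,0,0,0],[0,0.5,-4,0,0,0],[0,0.3,-4,0,0,0],[0,0,-3,0,0,0],[0,0,0,0,0,0],[0,0,0,0,0,0],[0,0,0,0,0,0],[0,0,0,0,0,0],[0,0,0,0,0,0]]]' ; python3 st.py 483.4 48.1 152.2 -120
```

```text
clock: 50.97
tcp_pos: [0.4818, 0.0496, 0.1527]
tool_rot: [[0.003, -0.498, -0.867], [0.003, -0.867, 0.498], [-1.0, -0.004, -0.002]]
force: [0.9, 3.1, -0.8]
opening: 0.241
t 50.97 tcp [481.8  49.6 152.7] F [ 0.9  3.1 -0.8] op 0.241 q [ 24.  13. -19.  -0. -58.  36.] y [-0.498 -0.867 -0.004] x [ 0.003  0.003 -1.   ]
GO tool mm [ 0.5  0.5 -2.2] rad [ 0.002 -0.002  0.004]
```

```bash

python3 -m pendant '[[[0.4,0.5,-2.5,0.002,0,0.004],[0,0,-1,0,0,0],[0,0,0,0,0,0],[0,0,0,0,0,0],[0,0,0,0,0,0],[0,0,0,0,0,0],[0,0,0,0,0,0],[0,0,0,0,0,0],[0,0,0,0,0,0],[0,0,0,0,0,0]]]' ; python3 st.py 483.4 48.1 152.2 -120;  python3 - <<'E'
from clip import *
s=snap("scene","scene9");t=snap("top","top9")
cv2.imwrite("pics/m10.png",np.hstack([cv2.resize(s[170:260,240:330],(400,400),interpolation=3),cv2.resize(cv2.convertScaleAbs(t[170:250,240:320],alpha=1.5),(400,400),interpolation=3)]))
E
```

```text
clock: 51.8
tcp_pos: [0.4847, 0.0483, 0.1524]
tool_rot: [[0.002, -0.5, -0.866], [0.0, -0.866, 0.5], [-1.0, -0.002, -0.002]]
force: [0.9, 3.8, -1.0]
opening: 0.238
t 51.8 tcp [484.7  48.3 152.4] F [ 0.9  3.8 -1. ] op 0.238 q [ 24.  13. -19.   0. -58.  36.] y [-0.5   -0.866 -0.002] x [ 0.002  0.    -1.   ]
GO tool mm [0.2 0.8 1. ] rad [ 0.    -0.002  0.002]
```

View pics/m10.png

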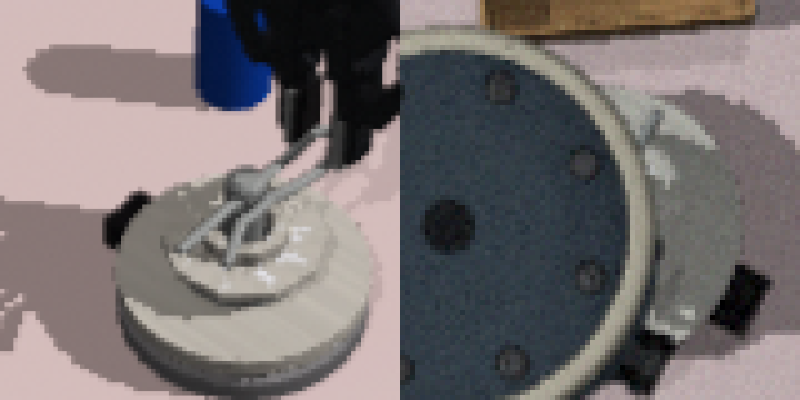

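```bash

python3 -m pendant '[[[0,0,0,0,0,0],[0,0,0,0,0,0],[0,0,0,0,0,0],[0,0,0,0,0,0],[0,0,0,0,0,0],[-10,0,0,0,0,0],[-20,0,0,0,0,0],[-30,0,0,0,0,0],[-30,0,0,0,0,0],[-30,0,0,0,0,0]]]' 65;python3 -m pendant '[[[0,0,37,0,0,0],[0,0,37,0,0,0],[0,0,37,0,0,0],[0,0,0,0,0,0],[0,0,0,0,0,0],[0,0,0,0,0,0],[0,0,0,0,0,0],[0,0,0,0,0,0],[0,0,0,0,0,0],[0,0,0,0,0,0]]]'; python3 st.py;  python3 - <<'E'
from clip import *
s=snap("scene","scene10");t=snap("top","top10")
cv2.imwrite("pics/m11.png",np.hstack([cv2.resize(s[170:260,240:330],(400,400),interpolation=3),cv2.resize(cv2.convertScaleAbs(t[170:250,240:320],alpha=1.5),(400,400),interpolation=3)]))
E
```

```text
clock: 52.73
tcp_pos: [0.4792, 0.0435, 0.269]
tool_rot: [[-0.021, -0.502, -0.864], [-0.013, -0.864, 0.503], [-1.0, 0.021, 0.011]]
force: [0.2, 0.9, 0.1]
opening: 0.649
clock: 53.57
tcp_pos: [0.3849, 0.0993, 0.2777]
tool_rot: [[-0.006, -0.507, -0.862], [-0.01, -0.862, 0.507], [-1.0, 0.012, 0.0]]
force: [-0.1, 0.1, -0.1]
opening: 0.652
t 53.57 tcp [384.9  99.3 277.7] F [-0.1  0.1 -0.1] op 0.652 q [ 38.  -2. -17.   0. -76.  22.] y [-0.507 -0.862  0.012] x [-0.006 -0.01  -1.   ]
```

View pics/m11.png

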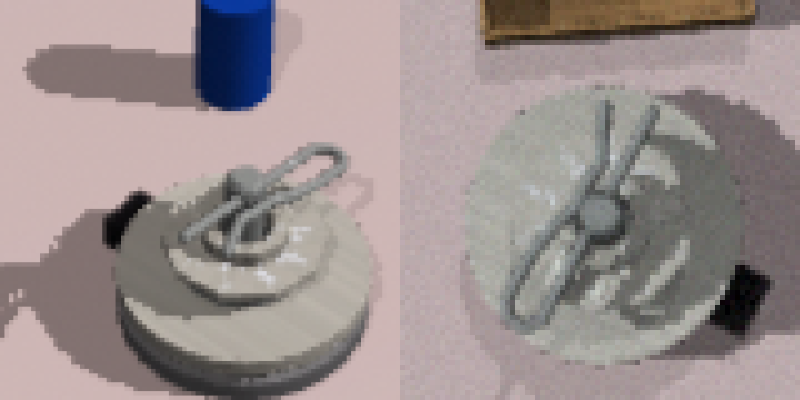

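```bash
python3 - <<'E'
from h import *
o=plane('top',(280,213),.092)[:2]
for n,p in(("tip",(291.2,191.5)),("back",(262.5,235))):
    d=plane('top',p,.0815)[:2]-o;print(n,d.round(4),np.linalg.norm(d).round(4),np.degrees(np.arctan2(d[1],d[0])).round(1))
o=plane('scene',(240+243*.225,170+180*.225),.092)[:2]
for n,p in(("tip",(240+183*.225,170+240*.225)),("back",(240+338*.225,170+155*.225))):
    d=plane('scene',p,.0815)[:2]-o;print("scene",n,d.round(4),np.linalg.norm(d).round(4))
t=cv2.imread("pics/top10.png");s=cv2.imread("pics/scene10.png")
cv2.imwrite("pics/m12.png",np.hstack([s[100:340,120:470],t[90:330,130:480]]))
E
```

```text
tip [ 0.048  -0.0254] 0.0543 -27.9
back [-0.0466  0.0391] 0.0608 140.1
scene tip [ 0.0341 -0.0232] 0.0412
scene back [-0.0357  0.0421] 0.0552
```

View pics/m12.png

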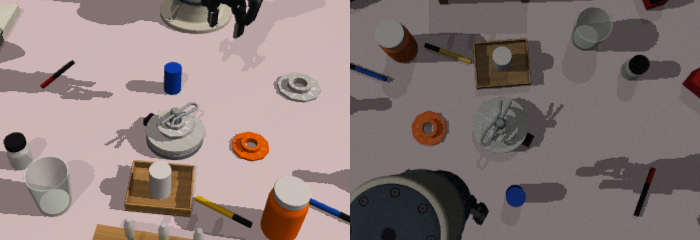

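```bash
python3 - <<'E'
from clip import *
out=[]
for c,o in(("top",(.5200,.0153)),("scene",(.5250,.0153))):
    im=cv2.imread(f"pics/{c}10.png");k=12
    r0,c0=(183,250) if c=="top" else (195,268)
    r1,c1=r0+58,c0+34
    if c=="scene": r1,c1=r0+42,c0+56; r0-=0
    if c=="top":r1,c1=r0+58,c0+56
    big=cv2.resize(cv2.convertScaleAbs(im[r0:r1,c0:c1],alpha=1.5 if c=="top" else 1),None,fx=7,fy=7,interpolation=3)
    for th,col in((-30,(0,0,255)),):
        t=np.radians(th);R=np.array([[np.cos(t),-np.sin(t)],[np.sin(t),np.cos(t)]])
        h=np.array(o)-R@[.05,-.009]
        for m in M[::3]:
            q=proj(c,[*(h+R@m),.0815]);cv2.circle(big,tuple(((q-[c0,r0]+.5)*7).astype(int)),1,col,-1)
    q=proj(c,[*o,.092]);cv2.circle(big,tuple(((q-[c0,r0]+.5)*7).astype(int)),3,(0,255,0),-1)
    out.append(cv2.copyMakeBorder(big,0,406-big.shape[0],0,0,cv2.BORDER_CONSTANT))
cv2.imwrite("pics/m13.png",np.hstack(out))
E
```

```text
(no output)
```

View pics/m13.png

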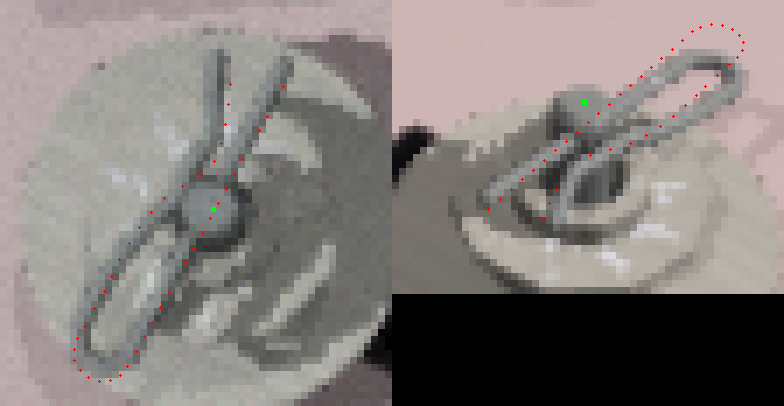

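```bash
cat > seat.py <<'E'
from clip import *
O={"top":(.5205,.0154),"scene":(.5242,.0149)}
def ratio(im):
    f=cv2.GaussianBlur(im,(0,0),.6).astype(float)+1;return f[...,0]/f[...,2]
import sys
S={c:cv2.GaussianBlur(np.clip((ratio(cv2.imread(f"pics/{c}{sys.argv[1]}.png"))-ratio(cv2.imread(f"pics/{c}6.png")))/.12,0,1),(0,0),.8) for c in O}
off=np.vstack([np.c_[np.linspace(.104,.110,6),np.full(6,-.009)],np.c_[np.linspace(-.026,-.020,8),np.linspace(-.004,.004,8)],np.c_[np.linspace(-.003,.02,12),np.zeros(12)]])
keep=M[(np.abs(M[:,0]-.05)>.014)]
def val(c,p,P):
    d,e,th,pi=p;u=P[:,0]-.05+d;v=P[:,1]+.009+e
    q=np.c_[O[c][0]+u*np.cos(pi)*np.cos(th)-v*np.sin(th),O[c][1]+u*np.cos(pi)*np.sin(th)+v*np.cos(th),.0815+u*np.sin(pi)]
    w=np.array([proj(c,a) for a in q]);return map_coordinates(S[c],[w[:,1],w[:,0]],order=1).mean()
for cs in(("top",),("scene",),("top","scene")):
    f=lambda p:-sum(val(c,p,keep)-.6*val(c,p,off) for c in cs)
    rs=[minimize(f,[d,0,-.52,pi],method="Nelder-Mead",options=dict(initial_simplex=np.array([d,0,-.52,pi])+np.vstack([np.zeros(4),np.diag([.004,.003,.08,.08])]))) for d in(0,.004,.008) for pi in(0,.15)]
    r=min(rs,key=lambda r:r.fun);print(cs,"fwd mm %.1f lat %.1f head %.1f pitch %.1f"%(r.x[0]*1e3,r.x[1]*1e3,*np.degrees(r.x[2:])),round(r.fun,3))
E
python3 seat.py 10
```

```text
('top',) fwd mm 1.0 lat 2.6 head -29.0 pitch 20.0 -0.373
('scene',) fwd mm 3.1 lat 2.8 head -29.1 pitch 11.2 -0.461
('top', 'scene') fwd mm 2.9 lat 2.6 head -28.6 pitch 11.7 -0.822
```

```bash
python3 -c "
from plant import robot
print(robot.close_job())"
```

```text
the job is handed in; nothing more can be done
None
```

The job is handed in at about 54 s on the robot's clock, with every part placed. No verdict came back.

**What I did:**
- Set the dust cover standing in the parts tray.
- Stacked the two discs in this start flat on the plate.
- Put the smaller white cap on them, hub up. I left the orange cap, the larger white cap and the blue thimble alone.
- Pushed the R-clip's straight leg through the cross-hole from the robot's side until the clip was home. The bent leg rides round the spindle and the side force stayed at about 4 N.

**Last checks:**
- **Cover, discs, cap and bystanders:** in the pictures the cover stands in the tray, the discs and cap lie flat round the spindle, and both jars and the beaker are upright. The gripper is clear of everything.
- **Clip position:** the seat point is probably 3–6 mm from the middle of the hole, against the 7.5 mm limit. The estimates differ: the tool position at release gave about 1 mm too far forward, the two-camera fit about 3 mm forward and 2.6 mm to the side, and a rough overlay on the top picture about 5 mm forward. I judged it inside the limit and did not nudge it back.
- **Clip angle:** the heading is within about 2° of the hole. The loop sags, so the clip tilts about 11–12° (the top camera alone said 20°), against the 28° limit.

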